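Sort the inspected slide magazines

ROBOT

A 7-joint arm with a two-finger parallel gripper is mounted at the origin on the work surface. World frame = base frame: x ahead of the robot, y to its left, z up, the work surface at z = 0. Lengths are in m, angles in rad, forces in N, time in s.
With the tool pointing down it reaches from about 0.425 to 0.875 m from the base axis. Payload 4.7 kg.
Tool frame: the origin (TCP) lies midway between the tips of the shut fingers; the grasp point (between the pads) lies 19 mm behind it; x points along the fingers, y is the direction in which the jaws open and shut, and the axes are right-handed (so a half turn about x gives the same grasp; the last joint's range is limited). The gripper opens to 87 mm and grips with 3 to 60 N. Pads are 19 mm wide; open, the fingers measure 117 mm over their backs; the gripper's body (75 mm by 190 mm) begins 51 mm behind the grasp point.
Start: joints at [-1.233, 0.321, -0.07, 1.45, 0.023, 1.371, -0.057], TCP at [0.207, 0.616, 0.223] pointing down, gripper open.
Joint ranges: [-2.86, 2.86], [-0.3, 2.09], [-1.38, 1.24], [0.06, 2.45], [-1.56, 4.7], [0.09, 2.05], [-2.69, 2.69]. Speed limits (rad/s): [2.57, 2.57, 3.14, 3.14, 3.14, 3.14, 3.14].

INTERFACE

Orientations are given as a rotation vector (axis times angle).
In Python, from bench import ctrl gives the robot as it stands. The module is installed in compiled form; this text tells all that it offers.
- The arm moves only by the shell command python3 -m jog 'ROWS' [FORCE]. ROWS is JSON, a list of rows, each an object with "rot": the turn, a rotation vector about the tool's x, y, z in units of 5 degrees (1.0 is 5 degrees), a list of three; "travel": the shift along the tool's x, y, z in units of 0.3 m (1.0 is 0.3 m), a list of three; "jaw": the closure, from -1 (fully open) to 1 (shut), so that 0 is half open. In form: [{"rot": [ax, ay, az], "travel": [tx, ty, tz], "jaw": jaw}, ...]. A call has 1 to 8 rows; each row shifts and turns the commanded pose from where the row before left it, along the tool's axes as they then stand; what a row does not reach is not made up. A row lasts 1/10 s, in which the tool goes at most 50 mm and 8.59 degrees, less where a joint would pass 70% of its speed; a pose out of reach is approached as far as the arm can. A call with a number of a shift or a turn outside -1 to 1 is refused whole. A call with a gripper value outside its range is refused whole. The fingers move at their own pace and stop on an object; FORCE is the grip in N (left out, the last holds). Time passes only in rows, so rows that do not move let the fingers close. It gives the time, the measured TCP pose, the force and the opening at its end, in the units of the state.
- ctrl.get_state(): the state, without advancing time (a new reading comes with each control period).
- ctrl.get_image(name): name is "scene" or "top" or "wrist"; returns the picture (384x512x3 uint8, red, green, blue); there is no depth.
- ctrl.camera_model(name): a dict with "mtx" (3x3 intrinsics, pixels), "extrinsics" (4x4, takes a point from world to camera coordinates); the wrist camera has in their place "hand_eye" (4x4, takes a point from camera to tool coordinates, whose origin is the TCP and whose axes are the tool frame's). Camera axes: x right, y up, looking along -z (the intrinsics and any distortion apply to the point x, -y, -z); pixel columns grow to the right and rows downward; lengths in m; the calibration is good to about 2 mm. A picture is of the moment at which its call begins: read the wrist's pose just before it. camera_model takes no time and is no camera call.
- ctrl.close_job(): hands the job in, once; it reports no verdict.
The state is a dict: "time": time; "joint_positions": joint angles; "qd": joint speeds; "joint_torque": joint torques, N m; "position": TCP position; "tool_rot": TCP orientation; "ft_force": force on the tool from outside, world axes, zero at the start; "torque": the same for the moment, N m; "grip_width": opening from 0.0 (shut) to 1.0 (fully open).
Only numpy, scipy, OpenCV 4.12 (cv2) and the standard library are available. Lean on these libraries where they do the work, as an engineer would, in place of code of your own. Each camera call takes 0.05 s, during which the arm holds its last target.

TASK

Sort the two tagged slide magazines: slide the passed one, with the round tag on its head, foot first into the feeder's sloping slot and press it home until the spring catch snaps over its collar; stand the rejected one, with the bar tag, upright on the floor of either pocket of the return tray. They are full of glass slides, so lower them gently, without dropping them or tipping them over, and leave the untagged magazine and the other things on the bench where they are.

Things in the scene. Friction and masses are not known exactly. Their poses are not given: they have to be found in the camera images.
- mag_pass_mid (a point): Passed slide magazine, loose, 0.25 kg, standing upright; point on its axis 72 mm above its foot. z up along it, x across its thin side. From the foot: body with glass slides 34 (x) x 86 (y) x 92 high, collar 44 x 106 x 12, then black grip head 30 x 56 x 40 (head is 104 to 144 above the foot; grip across the 30). White round tag, 27 wide, 3 thick, on the head's top. Works either way round.
- mag_reject_mid (a point): The same point of the rejected magazine: same shape, size and axes, but its white tag is a straight bar 9 x 50 mm, 3 mm thick, lying along the head.
- mag_plain_mid (a point): The same point of the untagged magazine: same shape, nothing on its head. It is not inspected yet and stays where it stands.
- dock: Magazine slot in the sloping grey panel of the slide feeder, a white console. Origin: centre of the slot's mouth, in the panel surface, 115 mm above the bench. z points out of the slot, square to the panel: up, leaning 30 degrees towards the robot's side; y runs along the slot, x across it. Slot 37 (x) x 89 (y), with a 3 mm bevel round its mouth. Panel clear 75 mm either way along x.
- slot_home (a point): Centre of a magazine (72 mm above its foot) when home and held by the bolt: foot 89.5 mm below the mouth, collar top against the bolt. Axes as dock. A body has 1.5 mm of play each side. From 66.5 mm down the foot rides on a sprung lifter plate (5 N at first, 11 N at the bottom, hard stop 91.5 mm down): let go before the bolt has snapped in, the magazine is pushed back up.
- bolt_tip (a point): Lower edge of the spring bolt's tip, at y = 48, z = 14.5 mm in the dock's axes (axes as dock). The steel bolt, 20 mm wide, points to -y out of an aluminium block on the panel (36 (x) x 26, from y = 61 to 87, 33 high); its tip is flat below, slopes back on top up to 27 mm over the panel and overlaps the collar's +y end by 5 mm. Slot lining and bolt are slippery.
- catch (a joint): How far the spring bolt is pushed back, m: 0 sprung out (at the start, and again once snapped over the collar), about 0.004 while the collar's side holds it back. The collar meets the bolt about 20 mm before home; over the next 8 mm it takes some 6 to 12 N more push, then only the lifter resists until the bolt snaps in over the collar at home.
- tray: Return tray, bare metal, fixed, 119 (x) x 114 (y) mm outside, 45 high, walls and floor 5 mm; origin under its centre, z up. A middle wall (39 mm high) makes two pockets 52 (x) x 104 (y), centred at x = -28.5 and +28.5 mm. A magazine stands in a pocket with its thin side along the tray's x; its centre is then 77 mm above the bench.
- tumbler_mid (a point): Centre of a steel tumbler, 68 mm wide, 100 mm high; bystander.
- oil_mid (a point): Centre of a small amber bottle of immersion oil, 32 mm wide, 75 mm high; bystander.
- slidebox_mid (a point): Centre of a closed flat slide box, 85 x 100 x 32 mm; bystander.
- jar_mid (a point): Centre of a glass jar, 54 mm wide, 70 mm high; bystander.
- driver_grip (a point): Grip of a screwdriver lying on the bench, 170 mm long; bystander.
Mind the look-alikes: they are no part of the job. What is shaped like the part that bears mag_pass_mid but orange, purple or yellow is not meant.

How it is judged:
At the end, for the whole second after the job is handed in: Round-tagged magazine in the slot within 2 mm of home, square in it (5 mm, 0.06 rad), catch sprung back over its collar (joint under 2 mm); bar-tagged one upright (0.08 rad) on the floor of a tray pocket (centre under 82 mm over the bench); both released, at rest (z of mag_pass_mid in the frame of dock between -0.021 and -0.0155 m and x of mag_pass_mid in the frame of dock between -0.005 and 0.005 m and y of mag_pass_mid in the frame of dock between -0.005 and 0.005 m and angle between the z axis of mag_pass_mid and the z axis of dock, either way round below 0.06 rad and value of joint catch below 0.002 m and x of mag_reject_mid in the frame of tray between -0.055 and 0.055 m and y of mag_reject_mid in the frame of tray between -0.045 and 0.045 m and height (world z) of mag_reject_mid below 0.082 m and angle between mag_reject_mid's own z axis and vertical below 0.08 rad and linear speed of each of mag_pass, mag_reject below 0.02 m/s); the robot touches nothing.
It fails at once if the passed or rejected magazine is tipped more than 60 degrees (angle between any of mag_pass_mid, mag_reject_mid's own z axis and vertical above 1.05 rad).
It fails at once if a magazine is dropped or slammed (faster than 0.6 m/s) into the slot or the tray ((x of mag_pass_mid in the frame of dock between -0.02 and 0.02 m and y of mag_pass_mid in the frame of dock between -0.02 and 0.02 m and z of mag_pass_mid in the frame of dock below 0.07 m and linear speed of mag_pass above 0.6 m/s) or (x of mag_reject_mid in the frame of tray between -0.06 and 0.06 m and y of mag_reject_mid in the frame of tray between -0.06 and 0.06 m and height (world z) of mag_reject_mid below 0.115 m and linear speed of mag_reject above 0.6 m/s)).
It fails at once if the untagged magazine is moved 20 mm or tipped (distance of mag_plain_mid from where it was at the start of the episode above 0.02 m or angle between mag_plain_mid's own z axis and vertical above 0.2 rad).
It fails at once if a bystander is moved more than 30 mm (distance of any of tumbler_mid, oil_mid, slidebox_mid, jar_mid, driver_grip from where it was at the start of the episode above 0.03 m).
It also fails if it takes over 59 s, if anything falls off the work surface, if the arm or the gripper's body presses on something with over 40 N, if the wrist force passes 120 N, or if a joint passes its speed limit or range.

## Working session

There is one attempt and no reset: what is moved stays moved. The work goes in short steps, Python scripts to look and compute and a shell command to move; the robot and the scene stay as the last step left them, time stands still between calls to the robot, and variables do not carry over. Pictures are saved under pics/ and viewed, and the job is handed in when it is done.

```bash
mkdir -p pics; python3 - <<'E'
from bench import ctrl
import cv2,numpy as np
for n in("scene","top","wrist"):
    s=ctrl.get_state()
    im=ctrl.get_image(n); cv2.imwrite(f"pics/{n}0.png",im[:,:,::-1])
    m=ctrl.camera_model(n); print(n,{k:np.round(v,4).tolist() if not isinstance(v,str) else v for k,v in m.items()})
print(s)
E
ls
```

```text
scene {'mtx': [[471.8527, 0.0, 253.7421], [0.0, 471.8527, 190.5203], [0.0, 0.0, 1.0]], 'extrinsics': [[-0.4623, 0.8865, -0.0172, 0.2921], [-0.6261, -0.3126, 0.7144, 0.2208], [0.6279, 0.3411, 0.6995, -1.7168], [0.0, 0.0, 0.0, 1.0]]}
top {'mtx': [[383.4918, 0.0, 250.4866], [0.0, 383.4918, 190.3995], [0.0, 0.0, 1.0]], 'extrinsics': [[-0.0217, -0.9995, -0.0231, -0.0441], [0.9954, -0.0238, 0.0932, -0.5103], [-0.0937, -0.021, 0.9954, -1.1321], [0.0, 0.0, 0.0, 1.0]]}
wrist {'mtx': [[279.8379, 0.0, 251.3191], [0.0, 279.8379, 194.384], [0.0, 0.0, 1.0]], 'hand_eye': [[-0.0005, 0.2754, -0.9613, -0.1617], [1.0, -0.0002, -0.0005, 0.0006], [-0.0003, -0.9613, -0.2754, -0.0769], [0.0, 0.0, 0.0, 1.0]]}
{'time': 0.1, 'joint_positions': array([-1.23293072,  0.32172964, -0.07006795,  1.45157268,  0.02265443,
        1.37078167, -0.05687149]), 'qd': array([-6.48025686e-04, -2.91089070e-03, -5.52675901e-05, -2.24037054e-03,
       -1.47844155e-03, -2.69572863e-03, -4.09225433e-04]), 'joint_torque': array([-3.88164135e-04, -4.92574489e+01, -4.05882485e-01, -3.13397813e+01,
       -6.40984462e-02,  3.95200134e-02,  9.89883733e-05]), 'position': array([0.2067066 , 0.61573251, 0.22157338]), 'tool_rot': array([ 0.25270676,  1.55594959, -0.25538886]), 'ft_force': array([-0.24488391,  0.34961662, -0.20613385]), 'torque': array([0.00145158, 0.04154443, 0.01755554]), 'grip_width': 1.0020354726948362}
pics
```

View pics/scene0.png

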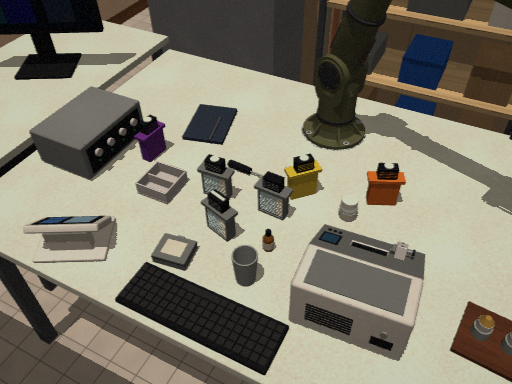

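View pics/top0.png

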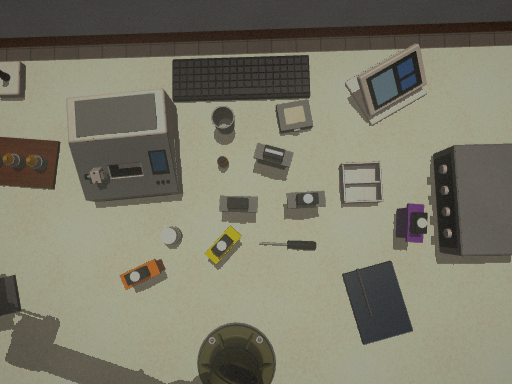

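View pics/wrist0.png

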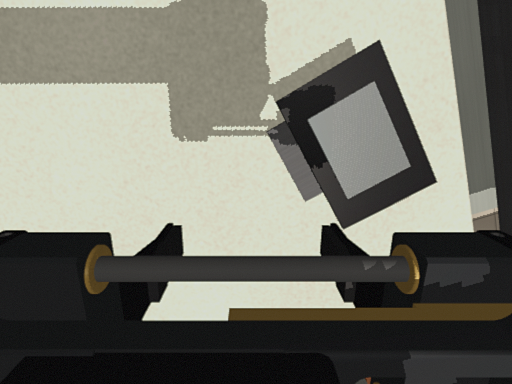

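```bash
cat > h.py <<'E'
import numpy as np,cv2
from bench import ctrl
from scipy.spatial.transform import Rotation as R
D=np.diag([1,-1,-1.])
def cam(n,s=None):
    m=ctrl.camera_model(n);K=m["mtx"]
    if n=="wrist":
        T=np.eye(4);T[:3,:3]=R.from_rotvec(s["tool_rot"]).as_matrix();T[:3,3]=s["position"]
        E=np.linalg.inv(T@m["hand_eye"])
    else: E=m["extrinsics"]
    return np.array(K),np.array(E)
def px(c,z,K,E):
    d=D@np.linalg.inv(K)@np.array([c[0],c[1],1.]);Rt=E[:3,:3].T;o=-Rt@E[:3,3];w=Rt@d
    return o+w*(z-o[2])/w[2]
def proj(P,K,E):
    P=np.atleast_2d(P);q=(E[:3,:3]@P.T).T+E[:3,3];q=(K@D@q.T).T
    return q[:,:2]/q[:,2:]
def crop(im,x0,y0,x1,y1,k,f):
    cv2.imwrite(f,cv2.resize(im[y0:y1,x0:x1],None,fx=k,fy=k,interpolation=cv2.INTER_CUBIC))
E
python3 - <<'E'
import cv2
from h import *
t=cv2.imread("pics/top0.png");s=cv2.imread("pics/scene0.png")
crop(t,210,130,400,230,4,"pics/tA.png")
crop(t,60,80,190,210,4.5,"pics/tB.png")
crop(s,130,130,300,250,4.5,"pics/sA.png")
crop(s,285,215,435,345,4.5,"pics/sB.png")
E
```

```text
(no output)
```

View pics/tA.png

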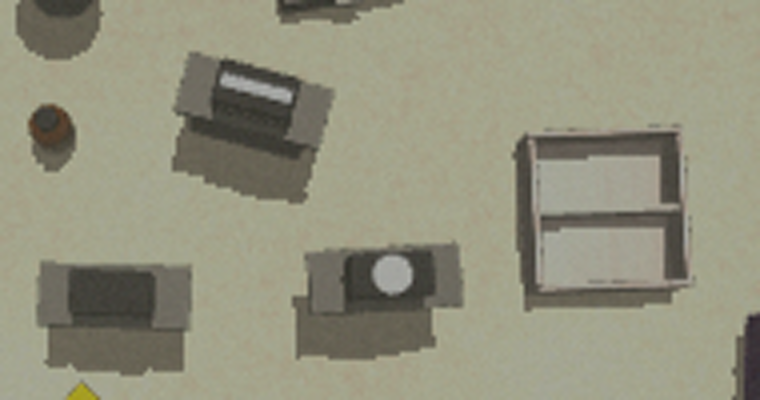

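View pics/tB.png

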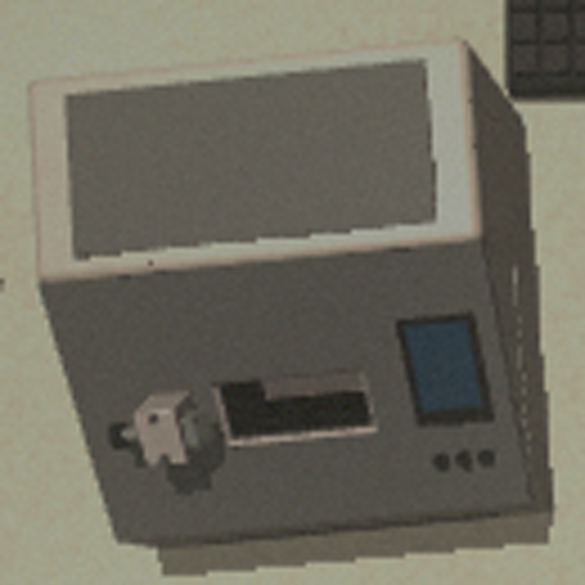

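View pics/sA.png

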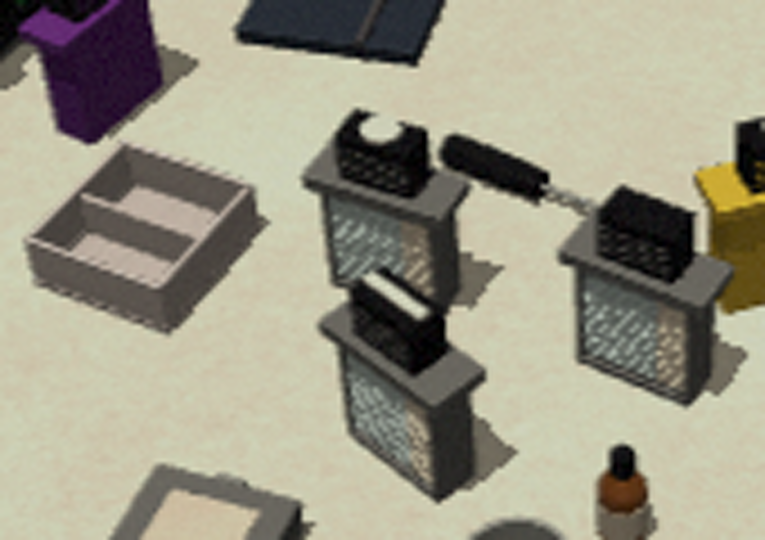

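View pics/sB.png

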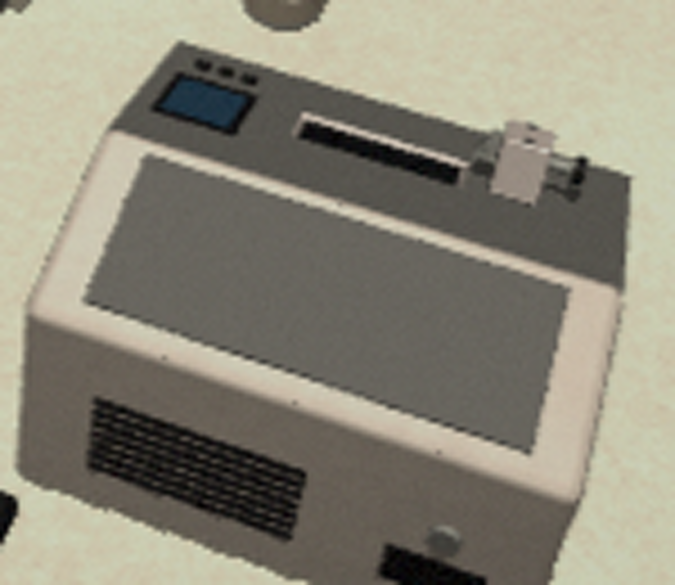

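```bash
cat > fit.py <<'E'
from h import *
from scipy.optimize import least_squares
def tp(l,k,x0,y0): return [((a+.5)/k-.5+x0,(b+.5)/k-.5+y0) for a,b in l]
def fit(obs,x0,Mfun):
    # obs list of (K,E,pts3,pix)
    def r(x): return np.concatenate([(proj(Mfun(x,P),K,E)-np.array(p)).ravel() for K,E,P,p in obs])
    s=least_squares(r,x0,loss='soft_l1');return s.x,np.round(r(s.x),1)
def flat(x,P):
    c,s=np.cos(x[2]),np.sin(x[2]);P=np.array(P)
    return np.c_[x[0]+c*P[:,0]-s*P[:,1],x[1]+s*P[:,0]+c*P[:,1],P[:,2]]
def dock(x,P):
    c,s=np.cos(x[2]),np.sin(x[2]);Rz=np.array([[c,-s,0],[s,c,0],[0,0,1]])
    A=Rz@np.array([[.8660254,0,-.5],[0,1,0],[.5,0,.8660254]])
    return np.array(P)@A.T+np.array([x[0],x[1],.115])
E
python3 - <<'E'
from fit import *
Kt,Et=cam("top");Ks,Es=cam("scene")
A=lambda l:tp(l,4,210,130)
S=lambda l:tp(l,4.5,130,130)
# image-left = +y, image-up=+x
C=[[.022,.053,.104],[-.022,.053,.104],[.022,-.053,.104],[-.022,-.053,.104]];T=[[0,0,.147]]
for n,o in(("round",[(Kt,Et,C+T,A([(305,252),(312,313),(457,242),(463,306),(392,274)])),(Ks,Es,T+[C[3]],S([(381,129),(303,178)]))]),
 ("bar",[(Kt,Et,C+T,A([(191,52),(176,112),(333,88),(318,150),(257,86)])),(Ks,Es,T,S([(398,296)]))]),
 ("plain",[(Kt,Et,C,A([(40,262),(37,327),(191,265),(190,330)]))]) ):
    x,r=fit(o,[.5,0,0],flat);print(n,np.round(x,4),r)
h=[[.0595,.057,.045],[.0595,-.057,.045],[-.0595,-.057,.045],[-.0595,.057,.045]]
x,r=fit([(Kt,Et,h,A([(529,135),(680,127),(692,286),(537,290)]))],[.5,-.2,0],flat);print("tray",np.round(x,4),r)
m=[[.0215,.0475,0],[.0215,-.0475,0],[-.0215,-.0475,0],[-.0215,.0475,0]]
B=lambda l:tp(l,4.5,60,80)
x,r=fit([(Kt,Et,m,B([(212,385),(367,374),(377,432),(226,446)]))],[.5,.3,0],dock);print("dock",np.round(x,4),r)
print(proj(dock(x,m),Ks,Es))
E
```

```text
round [ 0.4739 -0.2109  0.0544] [ 0.2 -0.  -0.2  0.4  0.1 -0.5  0.1 -0.8  0.1 -0.3 -0.1 -0.1  6.3 -9. ]
bar [ 0.6015 -0.1235 -0.2816] [-0.4 -0.1 -0.7 -0.3  0.4  0.2  0.3 -0.3 -0.2  0.5 -0.5 -0.4]
plain [ 0.4653 -0.0223 -0.0439] [-0.1  0.3  0.2 -0.3 -0.   0.3 -0.1 -0.2]
tray [ 0.5244 -0.3847  0.0146] [-0.5 -0.7  0.4 -0.2  0.2  0.2 -0.2  0.7]
dock [0.5646 0.2927 0.0498] [ 0.  -0.4 -0.6 -0.5  0.1  0.8  0.4  0.2]
[[386.83461167 256.14025707]
 [348.91679152 243.79927539]
 [352.04016503 238.78967004]
 [388.78838963 250.60074559]]
```

```bash
cat > plan.py <<'E'
from h import *
import sys
def Rd(yaw):  # tool down, tool z = rotated +y, tool y = rotated -x
    c,s=np.cos(yaw),np.sin(yaw)
    return np.column_stack([[0,0,-1],[-c,-s,0],[-s,c,0]])
def Rdock(yaw):
    c,s=np.cos(yaw),np.sin(yaw);Rz=np.array([[c,-s,0],[s,c,0],[0,0,1]])
    A=Rz@np.array([[.8660254,0,-.5],[0,1,0],[.5,0,.8660254]])
    return np.column_stack([-A[:,2],-A[:,0],A[:,1]])
def plan(p,Rt):
    s=ctrl.get_state();Rc=R.from_rotvec(s["tool_rot"]).as_matrix()
    rv=R.from_matrix(Rc.T@Rt).as_rotvec();d=np.array(p)-s["position"]
    print("t",round(s["time"],2),"pos",np.round(s["position"],4),"F",np.round(s["ft_force"],2),"w",round(s["grip_width"],3))
    print("rot5deg",np.round(np.degrees(rv)/5,2),"travel(after rot)",np.round(Rt.T@d/.3,4),"travel(cur)",np.round(Rc.T@d/.3,4))
    print("q",np.round(s["joint_positions"],2))
E
python3 - <<'E'
from plan import *
plan([.6015,-.1235,.25],Rd(-.2816))
print(R.from_rotvec(ctrl.get_state()["tool_rot"]).as_matrix().round(3))
E
```

```text
t 0.15 pos [0.2067 0.6158 0.2217] F [0.59 0.98 0.22] w 1.005
rot5deg [-1.848e+01 -1.000e-02  1.000e-02] travel(after rot) [-0.0943 -1.9489 -2.0016] travel(cur) [-0.0913 -1.9178  2.0316]
q [-1.23  0.32 -0.07  1.45  0.02  1.37 -0.06]
[[-0.     0.318  0.948]
 [-0.001  0.948 -0.318]
 [-1.    -0.001  0.   ]]
```

```bash
python3 -m jog '[{"rot":[0,0,0],"travel":[-0.02,-0.05,0.05],"jaw":-1},{"rot":[-1,0,0],"travel":[-0.01,0,0],"jaw":-1},{"rot":[-1,0,0],"travel":[-0.01,0,0],"jaw":-1},{"rot":[-1,0,0],"travel":[-0.01,0,0],"jaw":-1},{"rot":[-1,0,0],"travel":[-0.01,0,0],"jaw":-1},{"rot":[-1,0,0],"travel":[-0.01,0,0],"jaw":-1},{"rot":[-1,0,0],"travel":[-0.01,0,0],"jaw":-1},{"rot":[-1,0,0],"travel":[-0.01,0,0],"jaw":-1}]' 30
python3 -m jog '[{"rot":[-1,0,0],"travel":[0,0,0],"jaw":-1},{"rot":[-1,0,0],"travel":[0,0,0],"jaw":-1},{"rot":[-1,0,0],"travel":[0,0,0],"jaw":-1},{"rot":[-1,0,0],"travel":[0,0,0],"jaw":-1},{"rot":[-1,0,0],"travel":[0,0,0],"jaw":-1},{"rot":[-1,0,0],"travel":[0,0,0],"jaw":-1},{"rot":[-1,0,0],"travel":[0,0,0],"jaw":-1},{"rot":[-1,0,0],"travel":[0,0,0],"jaw":-1}]'
python3 -m jog '[{"rot":[-1,0,0],"travel":[0,0,0],"jaw":-1},{"rot":[-1,0,0],"travel":[0,0,0],"jaw":-1},{"rot":[-1,0,0],"travel":[0,0,0],"jaw":-1},{"rot":[-0.5,0,0],"travel":[0,0,0],"jaw":-1}]'
python3 - <<'E'
from plan import *
plan([.6015,-.1235,.25],Rd(-.2816))
E
```

```text
time: 0.95
position: [0.2162, 0.597, 0.2493]
tool_rot: [-0.229, 1.559, 0.228]
ft_force: [-0.3, -1.2, 0.1]
grip_width: 0.999
time: 1.75
position: [0.2162, 0.597, 0.2491]
tool_rot: [-0.771, 1.43, 0.77]
ft_force: [-0.2, 0.8, 0.3]
grip_width: 0.996
time: 2.15
position: [0.2162, 0.597, 0.2491]
tool_rot: [-1.003, 1.328, 1.002]
ft_force: [0.7, -0.3, -1.1]
grip_width: 0.997
t 2.15 pos [0.2162 0.597  0.2491] F [ 0.73 -0.34 -1.12] w 0.997
rot5deg [ 0.05 -0.01 -0.  ] travel(after rot) [-0.003  -1.901  -1.9502] travel(cur) [-1.6000e-03 -1.8928e+00 -1.9582e+00]
q [-1.06  0.29 -0.25  1.44  0.07  1.42  1.55]
```

```bash
python3 -m jog '[{"rot":[0,0,0],"travel":[0,-0.04,-0.042],"jaw":-1},{"rot":[0,0,0],"travel":[0,-0.08,-0.083],"jaw":-1},{"rot":[0,0,0],"travel":[0,-0.1,-0.1033],"jaw":-1},{"rot":[0,0,0],"travel":[0,-0.1,-0.1033],"jaw":-1},{"rot":[0,0,0],"travel":[0,-0.1,-0.1033],"jaw":-1},{"rot":[0,0,0],"travel":[0,-0.1,-0.1033],"jaw":-1},{"rot":[0,0,0],"travel":[0,-0.1,-0.1033],"jaw":-1},{"rot":[0,0,0],"travel":[0,-0.1,-0.1033],"jaw":-1}]'
python3 -m jog '[{"rot":[0,0,0],"travel":[0,-0.1,-0.1033],"jaw":-1},{"rot":[0,0,0],"travel":[0,-0.1,-0.1033],"jaw":-1},{"rot":[0,0,0],"travel":[0,-0.1,-0.1033],"jaw":-1},{"rot":[0,0,0],"travel":[0,-0.1,-0.1033],"jaw":-1},{"rot":[0,0,0],"travel":[0,-0.1,-0.1033],"jaw":-1},{"rot":[0,0,0],"travel":[0,-0.1,-0.1033],"jaw":-1},{"rot":[0,0,0],"travel":[0,-0.1,-0.1033],"jaw":-1},{"rot":[0,0,0],"travel":[0,-0.1,-0.1033],"jaw":-1}]'
python3 -m jog '[{"rot":[0,0,0],"travel":[0,-0.1,-0.1033],"jaw":-1},{"rot":[0,0,0],"travel":[0,-0.1,-0.1033],"jaw":-1},{"rot":[0,0,0],"travel":[0,-0.1,-0.1033],"jaw":-1},{"rot":[0,0,0],"travel":[0,-0.07,-0.0733],"jaw":-1},{"rot":[0,0,0],"travel":[0,0,0],"jaw":-1},{"rot":[0,0,0],"travel":[0,0,0],"jaw":-1}]'
python3 - <<'E'
from plan import *
plan([.6015,-.1235,.25],Rd(-.2816))
s=ctrl.get_state();np.save("s1.npy",np.r_[s["position"],s["tool_rot"]])
im=ctrl.get_image("wrist");cv2.imwrite("pics/w1.png",im[:,:,::-1])
im=ctrl.get_image("top");cv2.imwrite("pics/t1.png",im[:,:,::-1])
E
```

```text
time: 2.95
position: [0.3626, 0.321, 0.2495]
tool_rot: [-1.0, 1.329, 1.0]
ft_force: [1.0, 0.1, -0.5]
grip_width: 1.0
time: 3.75
position: [0.5136, 0.0304, 0.2508]
tool_rot: [-0.996, 1.348, 0.949]
ft_force: [-0.2, -0.2, -0.2]
grip_width: 1.004
time: 4.35
position: [0.5268, -0.0222, 0.2728]
tool_rot: [-1.026, 1.312, 0.919]
ft_force: [-0.1, 0.4, 0.1]
grip_width: 0.998
t 4.35 pos [ 0.5268 -0.0222  0.2728] F [-0.08  0.41  0.09] w 0.998
rot5deg [-0.34 -0.2   0.78] travel(after rot) [ 0.0759 -0.3331 -0.255 ] travel(cur) [ 0.1029 -0.3343 -0.2436]
q [-1.33 -0.14  1.21  1.76  0.17  1.38  2.69]
```

View pics/w1.png

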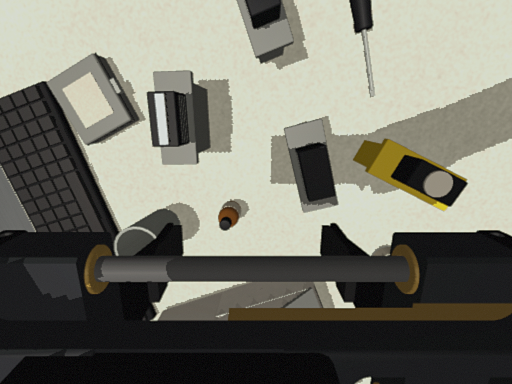

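```bash
cat >> plan.py <<'E'
F=np.diag([1,-1,-1.])
E
python3 -m jog '[{"rot":[1,0,0],"travel":[0,0,0],"jaw":-1},{"rot":[1,0,0],"travel":[0,0,0],"jaw":-1},{"rot":[1,0,0],"travel":[0,0,0],"jaw":-1},{"rot":[1,0,0],"travel":[0,0,0],"jaw":-1},{"rot":[1,0,0],"travel":[0,0,0],"jaw":-1},{"rot":[1,0,0],"travel":[0,0,0],"jaw":-1},{"rot":[1,0,0],"travel":[0,0,0],"jaw":-1},{"rot":[1,0,0],"travel":[0,0,0],"jaw":-1}]'
python3 - <<'E'
from plan import *
plan([.6015,-.1235,.25],Rd(-.2816)@F)
E
```

```text
time: 5.25
position: [0.5266, -0.0254, 0.2726]
tool_rot: [-0.473, 1.48, 0.387]
ft_force: [-0.3, 0.2, 0.2]
grip_width: 1.001
t 5.25 pos [ 0.5266 -0.0254  0.2726] F [-0.32  0.2   0.24] w 1.001
rot5deg [27.55  1.05 -0.06] travel(after rot) [0.0752 0.3307 0.2448] travel(cur) [ 0.1028 -0.4036  0.0381]
q [-1.21 -0.1   1.13  1.76  0.13  1.37  2.02]
```

```bash

python3 -m jog '[{"rot":[1,0,0],"travel":[0,0,0],"jaw":-1},{"rot":[1,0,0],"travel":[0,0,0],"jaw":-1},{"rot":[1,0,0],"travel":[0,0,0],"jaw":-1},{"rot":[1,0,0],"travel":[0,0,0],"jaw":-1},{"rot":[1,0,0],"travel":[0,0,0],"jaw":-1},{"rot":[1,0,0],"travel":[0,0,0],"jaw":-1},{"rot":[1,0,0],"travel":[0,0,0],"jaw":-1},{"rot":[1,0,0],"travel":[0,0,0],"jaw":-1}]'
python3 -m jog '[{"rot":[1,0,0],"travel":[0,0,0],"jaw":-1},{"rot":[1,0,0],"travel":[0,0,0],"jaw":-1},{"rot":[1,0,0],"travel":[0,0,0],"jaw":-1},{"rot":[1,0,0],"travel":[0,0,0],"jaw":-1},{"rot":[1,0,0],"travel":[0,0,0],"jaw":-1},{"rot":[1,0,0],"travel":[0,0,0],"jaw":-1},{"rot":[1,0,0],"travel":[0,0,0],"jaw":-1},{"rot":[1,0,0],"travel":[0,0,0],"jaw":-1}]'
python3 -m jog '[{"rot":[1,0,0],"travel":[0,0,0],"jaw":-1},{"rot":[1,0,0],"travel":[0,0,0],"jaw":-1},{"rot":[1,0,0],"travel":[0,0,0],"jaw":-1},{"rot":[1,0,0],"travel":[0,0,0],"jaw":-1},{"rot":[1,0,0],"travel":[0,0,0],"jaw":-1},{"rot":[1,0,0],"travel":[0,0,0],"jaw":-1},{"rot":[1,0,0],"travel":[0,0,0],"jaw":-1},{"rot":[1,0,0],"travel":[0,0,0],"jaw":-1}]'
python3 - <<'E'
from plan import *
plan([.6015,-.1235,.25],Rd(-.2816)@F)
E
```

```text
time: 6.05
position: [0.5266, -0.0254, 0.2724]
tool_rot: [0.085, 1.506, -0.141]
ft_force: [-0.1, 0.2, 0.1]
grip_width: 1.007
time: 6.85
position: [0.5266, -0.0254, 0.2724]
tool_rot: [0.642, 1.398, -0.662]
ft_force: [-0.0, 0.2, -0.7]
grip_width: 1.003
time: 7.65
position: [0.5266, -0.0254, 0.2723]
tool_rot: [1.185, 1.151, -1.164]
ft_force: [0.4, 1.0, -0.2]
grip_width: 1.004
t 7.65 pos [ 0.5266 -0.0254  0.2723] F [ 0.39  0.96 -0.23] w 1.004
rot5deg [ 3.56  0.37 -0.73] travel(after rot) [0.0743 0.3308 0.2449] travel(cur) [0.1017 0.235  0.3307]
q [-1.03 -0.06  0.97  1.76  0.1   1.37 -0.05]
```

```bash

python3 -m jog '[{"rot":[0.9,0.09,-0.18],"travel":[0,0,0],"jaw":-1},{"rot":[0.9,0.09,-0.18],"travel":[0,0,0],"jaw":-1},{"rot":[0.9,0.09,-0.18],"travel":[0,0,0],"jaw":-1},{"rot":[0.86,0.1,-0.19],"travel":[0,0,0],"jaw":-1},{"rot":[0,0,0],"travel":[0.02,0.08,0.06],"jaw":-1},{"rot":[0,0,0],"travel":[0.02,0.09,0.07],"jaw":-1},{"rot":[0,0,0],"travel":[0.02,0.09,0.07],"jaw":-1},{"rot":[0,0,0],"travel":[0.01,0.07,0.045],"jaw":-1}]'
python3 -m jog '[{"rot":[0,0,0],"travel":[0,0,0],"jaw":-1},{"rot":[0,0,0],"travel":[0,0,0],"jaw":-1}]'
python3 - <<'E'
from plan import *
plan([.6015,-.1235,.25],Rd(-.2816)@F)
s=ctrl.get_state();np.save("s2.npy",np.r_[s["position"],s["tool_rot"]])
im=ctrl.get_image("wrist");cv2.imwrite("pics/w2.png",im[:,:,::-1])
E
```

```text
time: 8.45
position: [0.6023, -0.1253, 0.249]
tool_rot: [1.411, 1.066, -1.414]
ft_force: [0.6, 0.2, 0.8]
grip_width: 1.0
time: 8.65
position: [0.6015, -0.1236, 0.2501]
tool_rot: [1.411, 1.066, -1.413]
ft_force: [0.4, 0.2, 0.9]
grip_width: 0.997
t 8.65 pos [ 0.6015 -0.1236  0.2501] F [0.35 0.2  0.93] w 0.997
rot5deg [ 0.03 -0.    0.03] travel(after rot) [ 0.0004 -0.0002 -0.0001] travel(cur) [ 0.0004 -0.0002 -0.0001]
q [-0.67  0.37  1.06  1.53 -0.32  1.43  0.14]
```

View pics/w2.png

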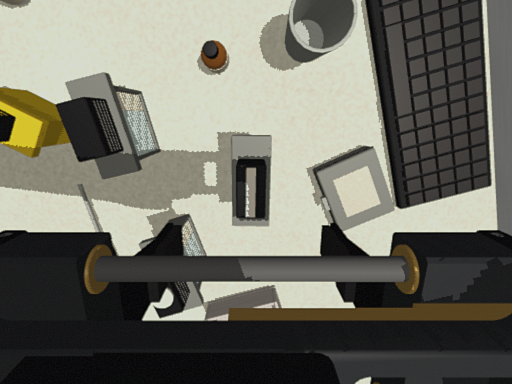

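```bash
python3 - <<'E'
from fit import *
v=np.load("s2.npy");s={"position":v[:3],"tool_rot":v[3:]}
K,E=cam("wrist",s)
im=cv2.imread("pics/w2.png");g=im.astype(int)
sub=g[155:230,225:280].min(2)>170
n,l,st,ce=cv2.connectedComponentsWithStats(sub.astype(np.uint8))
for i in range(1,n):
    if st[i,4]>15: print(st[i],ce[i]+[225,155],px(ce[i]+[225,155],.147,K,E))
crop(im,210,110,300,240,4.5,"pics/w2c.png")
print(proj(flat([.6015,-.1235,-.2816],[[0,0,.147],[.022,.053,.104],[-.022,.053,.104],[.022,-.053,.104],[-.022,-.053,.104]]),K,E))
E
```

```text
[   0    0   55   75 1050] [262.68285714 201.98666667] [ 0.60884773 -0.13337838  0.147     ]
[21 50  3 11 22] [246.68181818 210.27272727] [ 0.59114653 -0.13737851  0.147     ]
[[252.83471883 194.736946  ]
 [273.36217149 136.64107872]
 [232.636847   136.51139504]
 [271.16471572 227.73891444]
 [234.03068818 227.58473771]]
```

View pics/w2c.png

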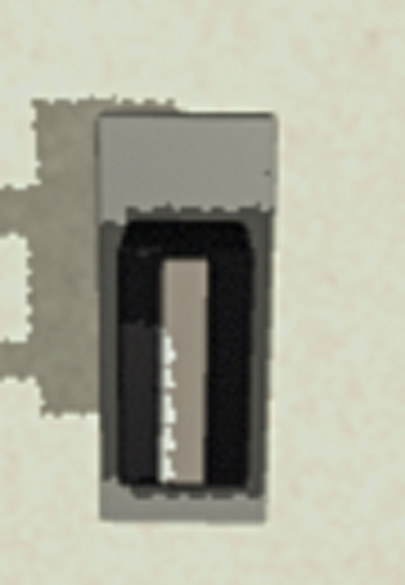

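```bash
python3 - <<'E'
from fit import *
v=np.load("s2.npy");s={"position":v[:3],"tool_rot":v[3:]}
K,E=cam("wrist",s)
C=[[-.022,.053,.104],[.022,.053,.104],[-.022,-.053,.104],[.022,-.053,.104],[0,0,.147]]
x,r=fit([(K,E,C,tp([(98,113),(276,115),(100,520),(265,521),(185,370)],4.5,210,110))],[.6,-.12,-.28],flat);print(x,r)
from plan import *
plan([x[0],x[1],.109],Rd(x[2])@F)
E
```

```text
[ 0.59994129 -0.12050827 -0.29000202] [-0.5 -0.7  0.7 -0.7 -0.2  0.3  0.4  0.6 -0.2  0.5]
t 8.7 pos [ 0.6016 -0.1224  0.2507] F [ 0.08  0.01 -0.28] w 1.0
rot5deg [ 0.15 -0.02  0.02] travel(after rot) [ 0.4723 -0.0072 -0.0044] travel(cur) [ 0.4723 -0.0063 -0.0038]
q [-0.67  0.36  1.07  1.53 -0.32  1.43  0.14]
```

```bash

python3 -m jog '[{"rot":[0.1,0,0],"travel":[0.07,-0.005,-0.004],"jaw":-1},{"rot":[0,0,0],"travel":[0.12,0,0],"jaw":-1},{"rot":[0,0,0],"travel":[0.12,0,0],"jaw":-1},{"rot":[0,0,0],"travel":[0.1,0,0],"jaw":-1},{"rot":[0,0,0],"travel":[0.06,0,0],"jaw":-1},{"rot":[0,0,0],"travel":[0,0,0],"jaw":-1},{"rot":[0,0,0],"travel":[0,0,0],"jaw":0.3},{"rot":[0,0,0],"travel":[0,0,0],"jaw":0.6}]' 30
python3 -m jog '[{"rot":[0,0,0],"travel":[0,0,0],"jaw":0.8},{"rot":[0,0,0],"travel":[0,0,0],"jaw":1},{"rot":[0,0,0],"travel":[0,0,0],"jaw":1},{"rot":[0,0,0],"travel":[0,0,0],"jaw":1},{"rot":[0,0,0],"travel":[0,0,0],"jaw":1}]' 30
python3 - <<'E'
from plan import *
plan([.5528,-.3843,.27],Rd(.0146)@F)
im=ctrl.get_image("scene");crop(im[:,:,::-1],130,110,330,260,3.5,"pics/s3.png")
E
```

```text
time: 9.5
position: [0.6025, -0.1204, 0.1128]
tool_rot: [1.418, 1.06, -1.411]
ft_force: [-0.5, -0.2, -0.1]
grip_width: 0.898
time: 10.0
position: [0.6013, -0.1202, 0.1109]
tool_rot: [1.417, 1.061, -1.414]
ft_force: [0.1, 0.2, 0.3]
grip_width: 0.446
t 10.0 pos [ 0.6013 -0.1202  0.1109] F [0.11 0.25 0.35] w 0.446
rot5deg [-3.42 -0.01 -0.01] travel(after rot) [-0.5303 -0.1744  0.8777] travel(cur) [-0.5314  0.092   0.8895]
q [-0.62  0.47  1.    1.71 -0.43  1.19  0.2 ]
```

View pics/s3.png

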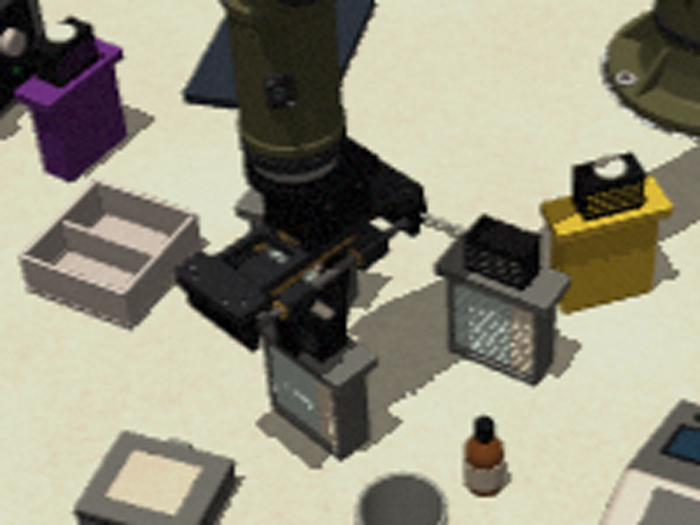

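```bash

python3 -m jog '[{"rot":[0,0,0],"travel":[0,0,0],"jaw":1},{"rot":[0,0,0],"travel":[0,0,0],"jaw":1},{"rot":[0,0,0],"travel":[0,0,0],"jaw":1},{"rot":[0,0,0],"travel":[0,0,0],"jaw":1}]' 30
python3 -m jog '[{"rot":[0,0,0],"travel":[-0.02,0,0],"jaw":1},{"rot":[0,0,0],"travel":[-0.06,0,0],"jaw":1},{"rot":[0,0,0],"travel":[-0.1,0,0],"jaw":1},{"rot":[0,0,0],"travel":[-0.1,0,0],"jaw":1},{"rot":[0,0,0],"travel":[-0.1,0,0],"jaw":1},{"rot":[0,0,0],"travel":[-0.1,0,0],"jaw":1},{"rot":[-0.6,0,0],"travel":[-0.05,0,0],"jaw":1},{"rot":[-0.8,0,0],"travel":[0,0,0],"jaw":1}]'
python3 - <<'E'
from plan import *
plan([.5528,-.3843,.27],Rd(.0146)@F)
E
```

```text
time: 10.45
position: [0.6013, -0.1203, 0.1108]
tool_rot: [1.417, 1.061, -1.414]
ft_force: [0.3, -0.1, 0.1]
grip_width: 0.343
time: 11.25
position: [0.6023, -0.1215, 0.2741]
tool_rot: [1.33, 1.125, -1.321]
ft_force: [-0.2, -0.9, -3.2]
grip_width: 0.34
t 11.25 pos [ 0.6023 -0.1215  0.2741] F [-0.22 -0.89 -3.21] w 0.34
rot5deg [-2.   -0.01 -0.07] travel(after rot) [ 0.0135 -0.1777  0.8736] travel(cur) [ 0.0121 -0.0232  0.8912]
q [-0.67  0.34  1.06  1.5  -0.3   1.47  0.23]
```

```bash

python3 -m jog '[{"rot":[-0.7,0,0],"travel":[0,0,0],"jaw":1},{"rot":[-0.8,0,0],"travel":[0,0,0],"jaw":1},{"rot":[-0.5,0,0],"travel":[0,0,0],"jaw":1},{"rot":[0,0,0],"travel":[0,-0.01,0.04],"jaw":1},{"rot":[0,0,0],"travel":[0,-0.015,0.08],"jaw":1},{"rot":[0,0,0],"travel":[0,-0.02,0.1],"jaw":1},{"rot":[0,0,0],"travel":[0,-0.02,0.1],"jaw":1},{"rot":[0,0,0],"travel":[0,-0.02,0.1],"jaw":1}]'
python3 -m jog '[{"rot":[0,0,0],"travel":[0,-0.02,0.1],"jaw":1},{"rot":[0,0,0],"travel":[0,-0.02,0.1],"jaw":1},{"rot":[0,0,0],"travel":[0,-0.02,0.1],"jaw":1},{"rot":[0,0,0],"travel":[0,-0.02,0.1],"jaw":1},{"rot":[0,0,0],"travel":[0,-0.01,0.05],"jaw":1},{"rot":[0,0,0],"travel":[0,0,0],"jaw":1},{"rot":[0,0,0],"travel":[0,0,0],"jaw":1}]'
python3 - <<'E'
from plan import *
plan([.5528,-.3843,.27],Rd(.0146)@F)
s=ctrl.get_state();np.save("s3.npy",np.r_[s["position"],s["tool_rot"]])
for n in("wrist","top","scene"):
    im=ctrl.get_image(n);cv2.imwrite(f"pics/{n}3.png",im[:,:,::-1])
E
```

```text
time: 12.05
position: [0.5762, -0.2491, 0.2706]
tool_rot: [1.203, 1.213, -1.2]
ft_force: [0.2, 0.9, -3.2]
grip_width: 0.342
time: 12.75
position: [0.5512, -0.3828, 0.27]
tool_rot: [1.203, 1.214, -1.2]
ft_force: [-0.4, 0.6, -3.4]
grip_width: 0.343
t 12.75 pos [ 0.5512 -0.3828  0.27  ] F [-0.43  0.56 -3.38] w 0.343
rot5deg [-0.05 -0.01 -0.01] travel(after rot) [-0.0001  0.0053  0.0052] travel(cur) [-0.0001  0.0053  0.0052]
q [-0.12  0.5   1.01  1.35 -0.42  1.52  0.87]
```

View pics/wrist3.png

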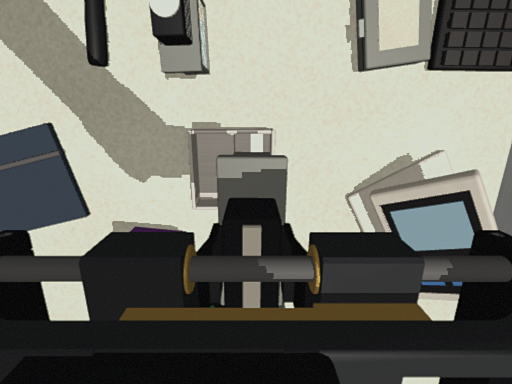

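View pics/top3.png

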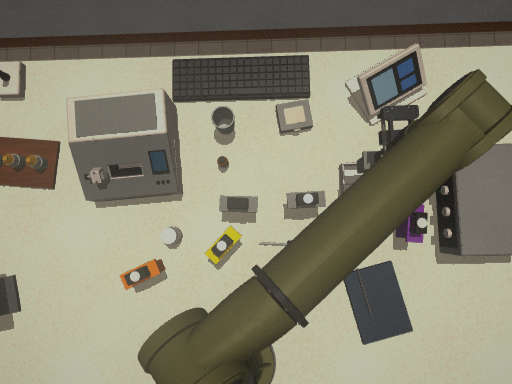

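View pics/scene3.png

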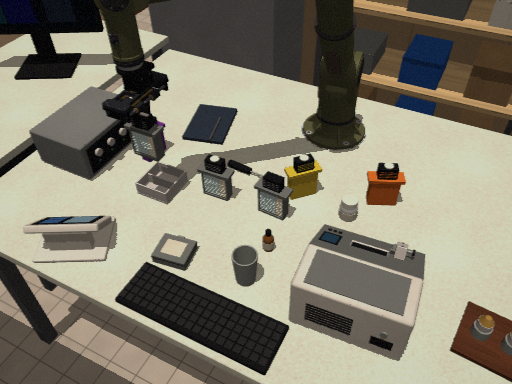

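```bash
python3 - <<'E'
from fit import *
v=np.load("s3.npy");s={"position":v[:3],"tool_rot":v[3:]}
K,E=cam("wrist",s)
im=cv2.imread("pics/wrist3.png");crop(im,175,110,305,230,5,"pics/w3c.png")
print(proj(flat([.5244,-.3847,.0146],[[-.0595,.057,.045],[.0595,.057,.045],[-.0595,-.057,.045],[0,.057,.039]]),K,E))
print([px(p,.263,K,E) for p in((217,155.5),(287,155.5))])
E
```

```text
[[187.88996151 130.91190149]
 [276.05240579 130.54973373]
 [193.06070231 210.75214151]
 [232.25447805 130.48518684]]
[array([ 0.52904144, -0.33029528,  0.263     ]), array([ 0.57126431, -0.32984778,  0.263     ])]
```

View pics/w3c.png

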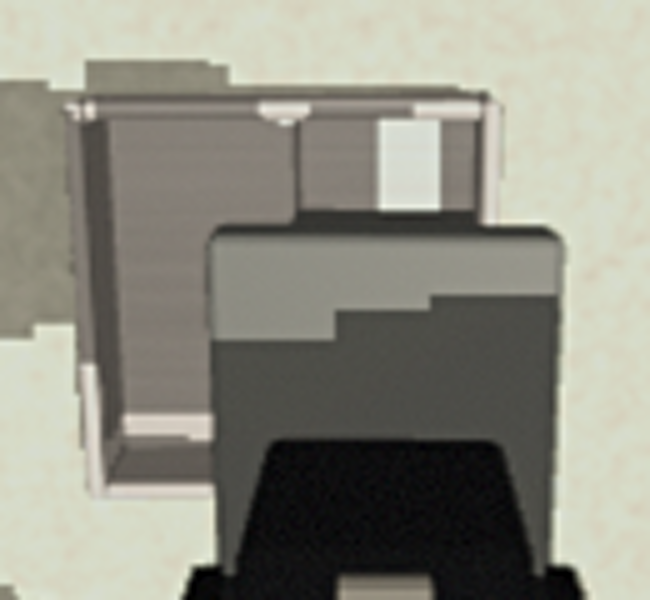

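```bash

python3 -m jog '[{"rot":[0,0,0],"travel":[0.04,0.005,0.002],"jaw":1},{"rot":[0,0,0],"travel":[0.08,0,0],"jaw":1},{"rot":[0,0,0],"travel":[0.08,0,0],"jaw":1},{"rot":[0,0,0],"travel":[0.08,0,0],"jaw":1},{"rot":[0,0,0],"travel":[0.08,0,0],"jaw":1},{"rot":[0,0,0],"travel":[0.07,0,0],"jaw":1},{"rot":[0,0,0],"travel":[0.04,0,0],"jaw":1},{"rot":[0,0,0],"travel":[0.015,0,0],"jaw":1}]'
python3 -m jog '[{"rot":[0,0,0],"travel":[0.008,0,0],"jaw":1},{"rot":[0,0,0],"travel":[0.008,0,0],"jaw":1},{"rot":[0,0,0],"travel":[0.006,0,0],"jaw":1},{"rot":[0,0,0],"travel":[0,0,0],"jaw":1}]'
python3 - <<'E'
from plan import *
plan([.5528,-.3843,.1158],Rd(.0146)@F)
E
```

```text
time: 13.7
position: [0.5532, -0.3812, 0.1221]
tool_rot: [1.201, 1.218, -1.199]
ft_force: [-0.4, -0.3, -2.3]
grip_width: 0.343
time: 14.1
position: [0.5537, -0.3827, 0.1179]
tool_rot: [1.201, 1.214, -1.198]
ft_force: [-0.7, 0.2, -3.2]
grip_width: 0.341
t 14.1 pos [ 0.5537 -0.3827  0.1179] F [-0.72  0.2  -3.23] w 0.341
rot5deg [-0.02 -0.01 -0.02] travel(after rot) [ 0.0069 -0.0031  0.0053] travel(cur) [ 0.0069 -0.0031  0.0054]
q [-0.1   0.59  0.94  1.54 -0.5   1.26  0.93]
```

```bash

python3 -m jog '[{"rot":[0,0,0],"travel":[0.006,0,0],"jaw":1},{"rot":[0,0,0],"travel":[0.004,0,0],"jaw":1},{"rot":[0,0,0],"travel":[0.002,0,0],"jaw":1},{"rot":[0,0,0],"travel":[0,0,0],"jaw":1}]'
```

```text
time: 14.5
position: [0.554, -0.3829, 0.1158]
tool_rot: [1.202, 1.214, -1.198]
ft_force: [-0.5, 2.5, 6.0]
grip_width: 0.342
```

```bash

python3 -m jog '[{"rot":[0,0,0],"travel":[-0.002,0,0],"jaw":0.2},{"rot":[0,0,0],"travel":[0,0,0],"jaw":0},{"rot":[0,0,0],"travel":[0,0,0],"jaw":-0.3},{"rot":[0,0,0],"travel":[0,0,0],"jaw":-0.6},{"rot":[0,0,0],"travel":[0,0,0],"jaw":-0.8},{"rot":[0,0,0],"travel":[0,0,0],"jaw":-1},{"rot":[0,0,0],"travel":[0,0,0],"jaw":-1},{"rot":[0,0,0],"travel":[-0.05,0,0],"jaw":-1}]'
python3 -m jog '[{"rot":[0,0,0],"travel":[-0.12,0,0],"jaw":-1},{"rot":[0,0,0],"travel":[-0.14,0,0],"jaw":-1},{"rot":[0,0,0],"travel":[-0.14,0,0],"jaw":-1}]'
python3 - <<'E'
from plan import *
plan([.474,-.211,.25],Rd(.0544)@F)
s=ctrl.get_state();np.save("s4.npy",np.r_[s["position"],s["tool_rot"]])
for n in("wrist","scene"):
    im=ctrl.get_image(n);cv2.imwrite(f"pics/{n}4.png",im[:,:,::-1])
crop(im[:,:,::-1],110,110,300,250,4,"pics/s4c.png")
E
```

```text
time: 15.3
position: [0.5525, -0.3814, 0.1278]
tool_rot: [1.201, 1.219, -1.2]
ft_force: [0.7, -0.8, -0.2]
grip_width: 0.94
time: 15.6
position: [0.5531, -0.3827, 0.252]
tool_rot: [1.201, 1.214, -1.199]
ft_force: [-0.5, -0.4, 0.6]
grip_width: 0.999
t 15.6 pos [ 0.5531 -0.3827  0.252 ] F [-0.49 -0.41  0.57] w 0.999
rot5deg [-0.49 -0.01 -0.02] travel(after rot) [ 0.0067 -0.2321 -0.5858] travel(cur) [ 0.0068 -0.2567 -0.5754]
q [-0.12  0.5   1.    1.37 -0.42  1.49  0.87]
```

View pics/s4c.png

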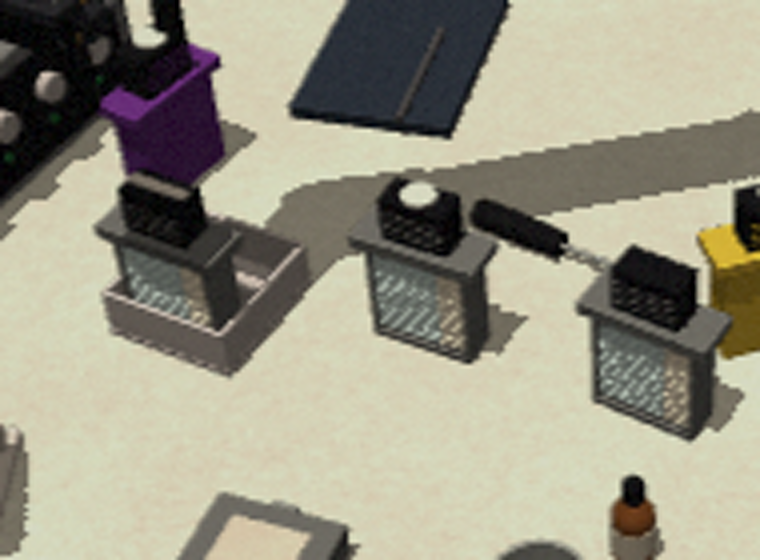

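View pics/wrist4.png

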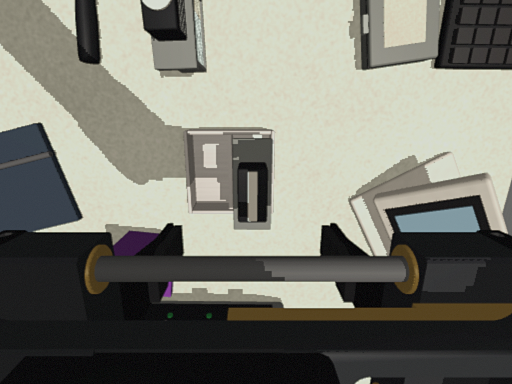

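```bash

python3 -m jog '[{"rot":[-0.49,0,0],"travel":[0,0,0],"jaw":-1},{"rot":[0,0,0],"travel":[0,-0.02,-0.05],"jaw":-1},{"rot":[0,0,0],"travel":[0,-0.04,-0.1],"jaw":-1},{"rot":[0,0,0],"travel":[0,-0.04,-0.1],"jaw":-1},{"rot":[0,0,0],"travel":[0,-0.04,-0.1],"jaw":-1},{"rot":[0,0,0],"travel":[0,-0.04,-0.1],"jaw":-1},{"rot":[0,0,0],"travel":[0,-0.032,-0.086],"jaw":-1},{"rot":[0,0,0],"travel":[0,-0.02,-0.05],"jaw":-1}]'
python3 -m jog '[{"rot":[0,0,0],"travel":[0,0,0],"jaw":-1},{"rot":[0,0,0],"travel":[0,0,0],"jaw":-1}]'
python3 - <<'E'
from plan import *
from fit import *
plan([.474,-.211,.25],Rd(.0544)@F)
s=ctrl.get_state();np.save("s5.npy",np.r_[s["position"],s["tool_rot"]])
im=ctrl.get_image("wrist")[:,:,::-1];cv2.imwrite(f"pics/wrist5.png",im)
crop(im,205,110,305,240,4.5,"pics/w5c.png")
K,E=cam("wrist",s)
C=[[-.022,.053,.104],[.022,.053,.104],[-.022,-.053,.104],[.022,-.053,.104],[0,0,.147]]
print((proj(flat([.4739,-.2109,.0544],C),K,E)-[205,110])*4.5)
E
```

```text
time: 16.5
position: [0.4735, -0.2089, 0.2495]
tool_rot: [1.17, 1.237, -1.165]
ft_force: [0.4, 0.6, 0.8]
grip_width: 0.999
time: 16.7
position: [0.4745, -0.2112, 0.2501]
tool_rot: [1.171, 1.234, -1.165]
ft_force: [0.2, -0.0, -0.4]
grip_width: 1.0
t 16.7 pos [ 0.4745 -0.2112  0.2501] F [ 0.23 -0.03 -0.44] w 1.0
rot5deg [ 0.02 -0.02 -0.03] travel(after rot) [ 0.0002 -0.0016 -0.0007] travel(cur) [ 0.0002 -0.0016 -0.0007]
q [-0.69  0.01  1.08  1.76 -0.01  1.38  0.45]
[[117.42073359 120.73689592]
 [300.6303912  121.03706581]
 [124.70501136 530.73472964]
 [291.85004572 530.89743003]
 [208.99878582 382.45254341]]
```

View pics/w5c.png

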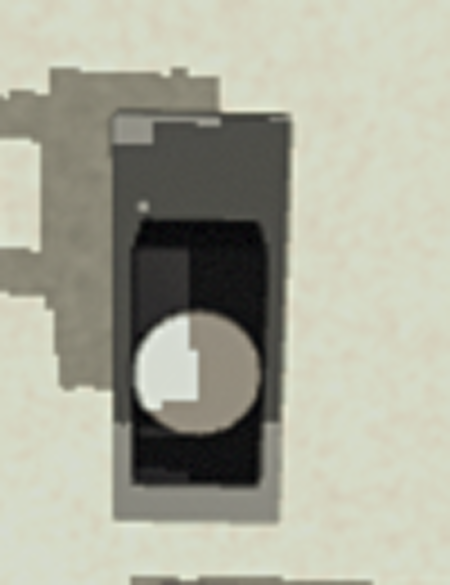

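```bash
python3 - <<'E'
from fit import *
v=np.load("s5.npy");s={"position":v[:3],"tool_rot":v[3:]}
K,E=cam("wrist",s)
C=[[-.022,.053,.104],[.022,.053,.104],[-.022,-.053,.104],[.022,-.053,.104],[0,0,.147]]
x,r=fit([(K,E,C,tp([(111,111),(290,116),(113,520),(279,522),(197,373)],4.5,205,110))],[.474,-.21,.05],flat);print(x,r)
from plan import *
plan([x[0],x[1],.109],Rd(x[2])@F)
E
```

```text
[ 0.47071371 -0.20848262  0.0415593 ] [-0.4 -0.2  0.6 -0.7 -0.2  0.5  0.1  0.5 -0.  -0. ]
t 16.75 pos [ 0.4744 -0.2119  0.25  ] F [ 0.57 -0.29  0.09] w 0.995
rot5deg [ 0.15 -0.01 -0.02] travel(after rot) [ 0.4699 -0.0118 -0.012 ] travel(cur) [ 0.4699 -0.0126 -0.0118]
q [-0.69  0.01  1.08  1.76 -0.01  1.38  0.45]
```

```bash

python3 -m jog '[{"rot":[0.1,0,0],"travel":[0.07,-0.01,-0.01],"jaw":-1},{"rot":[0,0,0],"travel":[0.12,0,0],"jaw":-1},{"rot":[0,0,0],"travel":[0.12,0,0],"jaw":-1},{"rot":[0,0,0],"travel":[0.1,0,0],"jaw":-1},{"rot":[0,0,0],"travel":[0.05,0,0],"jaw":-0.8},{"rot":[0,0,0],"travel":[0.012,0,0],"jaw":-0.5},{"rot":[0,0,0],"travel":[0,0,0],"jaw":-0.1},{"rot":[0,0,0],"travel":[0,0,0],"jaw":0.2}]' 30
python3 -m jog '[{"rot":[0,0,0],"travel":[0,0,0],"jaw":0.5},{"rot":[0,0,0],"travel":[0,0,0],"jaw":1},{"rot":[0,0,0],"travel":[0,0,0],"jaw":1},{"rot":[0,0,0],"travel":[0,0,0],"jaw":1},{"rot":[0,0,0],"travel":[0,0,0],"jaw":1}]' 30
python3 -m jog '[{"rot":[0,0,0],"travel":[0,0,0],"jaw":1},{"rot":[0,0,0],"travel":[0,0,0],"jaw":1},{"rot":[0,0,0],"travel":[0,0,0],"jaw":1}]' 55
python3 - <<'E'
from plan import *
plan([.471,-.2095,.109],Rd(.042)@F)
E
```

```text
time: 17.55
position: [0.4723, -0.2088, 0.1093]
tool_rot: [1.177, 1.228, -1.173]
ft_force: [0.2, 0.1, -0.3]
grip_width: 0.718
time: 18.05
position: [0.4714, -0.2078, 0.1082]
tool_rot: [1.176, 1.231, -1.173]
ft_force: [0.1, 0.2, 0.7]
grip_width: 0.34
time: 18.35
position: [0.4715, -0.2078, 0.1082]
tool_rot: [1.176, 1.231, -1.173]
ft_force: [0.4, 1.0, 3.9]
grip_width: 0.335
t 18.35 pos [ 0.4715 -0.2078  0.1082] F [0.37 1.02 3.86] w 0.335
rot5deg [ 0.05 -0.01 -0.02] travel(after rot) [-0.0027 -0.0019  0.0055] travel(cur) [-0.0027 -0.0019  0.0054]
q [-0.61  0.2   1.07  1.95 -0.2   1.1   0.6 ]
```

```bash

python3 -m jog '[{"rot":[0,0,0],"travel":[-0.02,0,0],"jaw":1},{"rot":[0,0,0],"travel":[-0.06,0,0],"jaw":1},{"rot":[0,0,0],"travel":[-0.1,0,0],"jaw":1},{"rot":[0,0,0],"travel":[-0.12,0,0],"jaw":1},{"rot":[0,0,0],"travel":[-0.12,0,0],"jaw":1},{"rot":[0,0,0],"travel":[-0.12,0,0],"jaw":1},{"rot":[0,0,0],"travel":[-0.08,0,0],"jaw":1},{"rot":[0,0,0],"travel":[0,0,0],"jaw":1}]'
python3 - <<'E'
from plan import *
plan([.46,.282,.295],Rd(.0498)@F)
plan([.46,.282,.295],Rdock(.0498)@F)
E
```

```text
time: 19.15
position: [0.4722, -0.2091, 0.2966]
tool_rot: [1.179, 1.227, -1.171]
ft_force: [0.3, -0.8, -2.4]
grip_width: 0.341
t 19.15 pos [ 0.4722 -0.2091  0.2966] F [ 0.28 -0.84 -2.4 ] w 0.341
rot5deg [-0.04 -0.01 -0.07] travel(after rot) [ 0.0052  0.0408 -1.6371] travel(cur) [ 0.0064  0.0346 -1.6373]
q [-0.74 -0.05  1.09  1.69  0.04  1.47  0.39]
t 19.15 pos [ 0.4722 -0.2091  0.2966] F [ 0.28 -0.84 -2.4 ] w 0.341
rot5deg [-0.04  0.01  5.93] travel(after rot) [ 0.0249  0.0328 -1.6371] travel(cur) [ 0.0064  0.0346 -1.6373]
q [-0.74 -0.05  1.09  1.69  0.04  1.47  0.39]
```

```bash

python3 -m jog '[{"rot":[0,0,0],"travel":[0,0.002,-0.04],"jaw":1},{"rot":[0,0,0.2],"travel":[0,0.002,-0.07],"jaw":1},{"rot":[0,0,0.3],"travel":[0,0.002,-0.09],"jaw":1},{"rot":[0,0,0.4],"travel":[0,0.002,-0.1],"jaw":1},{"rot":[0,0,0.4],"travel":[0,0.002,-0.1],"jaw":1},{"rot":[0,0,0.4],"travel":[0,0.002,-0.1],"jaw":1},{"rot":[0,0,0.4],"travel":[0,0.002,-0.1],"jaw":1},{"rot":[0,0,0.4],"travel":[0,0.002,-0.1],"jaw":1}]'
python3 - <<'E'
from plan import *
plan([.46,.282,.295],Rdock(.0498)@F)
E
```

```text
time: 19.95
position: [0.4645, 0.0031, 0.2918]
tool_rot: [1.274, 1.075, -1.013]
ft_force: [1.4, -0.1, -2.2]
grip_width: 0.34
t 19.95 pos [0.4645 0.0031 0.2918] F [ 1.37 -0.05 -2.24] w 0.34
rot5deg [-0.03  0.    3.52] travel(after rot) [ 0.0065  0.0324 -0.9293] travel(cur) [-0.0033  0.0301 -0.9294]
q [-0.38 -0.3   0.25  1.95  0.09  1.27 -0.11]
```

```bash

python3 -m jog '[{"rot":[0,0,0],"travel":[0,0.01,-0.1],"jaw":1},{"rot":[0,0,0],"travel":[0,0.005,-0.12],"jaw":1},{"rot":[0,0,0],"travel":[0,0.005,-0.12],"jaw":1},{"rot":[0,0,0],"travel":[0,0.005,-0.12],"jaw":1},{"rot":[0,0,0],"travel":[0,0.005,-0.12],"jaw":1},{"rot":[0,0,0],"travel":[0,0.005,-0.12],"jaw":1},{"rot":[0,0,0],"travel":[0,0,-0.1],"jaw":1},{"rot":[0,0,0],"travel":[0,0,-0.1],"jaw":1}]'
python3 - <<'E'
from plan import *
plan([.46,.282,.295],Rdock(.0498)@F)
E
```

```text
time: 20.75
position: [0.4625, 0.2723, 0.2938]
tool_rot: [1.272, 1.074, -1.015]
ft_force: [0.4, -0.3, -2.8]
grip_width: 0.34
t 20.75 pos [0.4625 0.2723 0.2938] F [ 0.37 -0.26 -2.79] w 0.34
rot5deg [-0.03  0.03  3.54] travel(after rot) [-0.0066 -0.0038 -0.0327] travel(cur) [-0.0052 -0.0058 -0.0327]
q [-0.57 -0.08 -0.09  1.78  0.12  1.28 -0.64]
```

```bash

python3 -m jog '[{"rot":[0,0,0.7],"travel":[0,0,-0.01],"jaw":1},{"rot":[0,0,0.7],"travel":[0,0,-0.01],"jaw":1},{"rot":[0,0,0.7],"travel":[0,0,-0.01],"jaw":1},{"rot":[0,0,0.7],"travel":[0,0,0],"jaw":1},{"rot":[0,0,0.7],"travel":[0,0,0],"jaw":1},{"rot":[0,0,0],"travel":[0,0,0],"jaw":1},{"rot":[0,0,0],"travel":[0,0,0],"jaw":1}]'
python3 - <<'E'
from plan import *
plan([.46,.282,.295],Rdock(.0498)@F)
s=ctrl.get_state();np.save("s6.npy",np.r_[s["position"],s["tool_rot"]])
for n in ("wrist","scene","top"):
  im=ctrl.get_image(n)[:,:,::-1];cv2.imwrite(f"pics/{n}6.png",im)
E
```

```text
time: 21.45
position: [0.4626, 0.2801, 0.295]
tool_rot: [1.387, 0.847, -0.783]
ft_force: [-0.1, -0.7, -3.0]
grip_width: 0.344
t 21.45 pos [0.4626 0.2801 0.295 ] F [-0.12 -0.66 -2.99] w 0.344
rot5deg [-0.03  0.03  0.03] travel(after rot) [-0.0041 -0.0073 -0.0069] travel(cur) [-0.0041 -0.0074 -0.0069]
q [-0.59 -0.25 -0.21  1.99  0.35  1.03 -0.88]
```

View pics/wrist6.png

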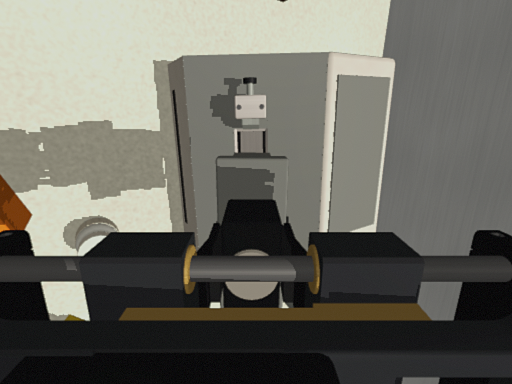

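View pics/scene6.png

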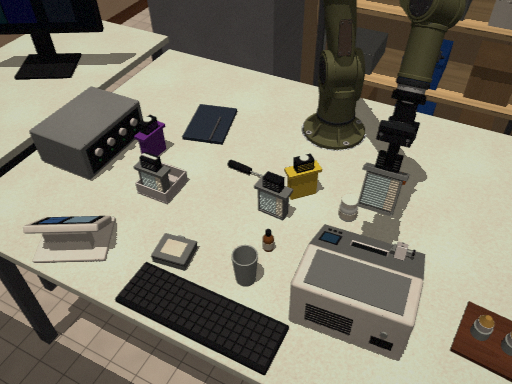

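```bash
python3 - <<'E'
from fit import *
im=cv2.imread("pics/wrist6.png");crop(im,205,65,305,165,6,"pics/w6c.png")
v=np.load("s6.npy");s={"position":v[:3],"tool_rot":v[3:]}
K,E=cam("wrist",s)
P=[[-.0215,.0475,0],[.0215,.0475,0],[-.0185,.0445,-.003],[.0185,.0445,-.003],[-.018,.061,.033],[.018,.061,.033],[-.018,.087,.033],[.018,.087,.033]]
print(((proj(dock([.5646,.2927,.0498],P),K,E)-[205,65]+.5)*6-.5).round(0))
# where held mag is expected in tool frame: collar corners
T=np.eye(4);T[:3,:3]=R.from_rotvec(s["tool_rot"]).as_matrix();T[:3,3]=s["position"]
# tool coords: x = TCP->: collar top at x=+.0042 ; y=mag x ; z=-mag y
C=np.array([[.0042,-.022,-.053],[.0042,.022,-.053]])
print(((proj(C@T[:3,:3].T+T[:3,3],K,E)-[205,65]+.5)*6-.5).round(0))
E
```

```text
[[182. 400.]
 [382. 399.]
 [197. 413.]
 [368. 413.]
 [189. 339.]
 [375. 338.]
 [186. 197.]
 [376. 196.]]
[[ 69. 546.]
 [513. 546.]]
```

View pics/w6c.png

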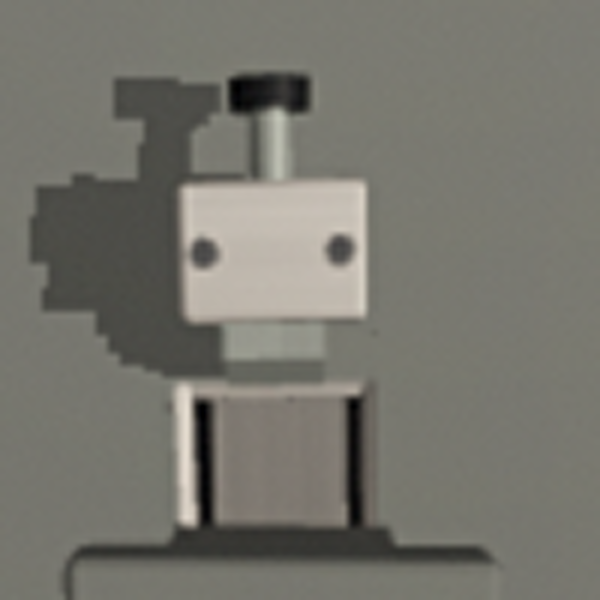

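```bash
cat >> plan.py <<'E'
DK=[.5643,.2954,.115]
def dplan(h):  # TCP height over mouth along dock z
    Rt=Rdock(.0498)@F
    plan(np.array(DK)-Rt[:,0]*h,Rt)
    s=ctrl.get_state();d=Rt.T@(s["position"]-DK);print("in dock: x,y,z mm",np.round(np.array([d[1],-d[2],-d[0]])*1000,1))
E
python3 - <<'E'
from plan import *
dplan(.120)
E
```

```text
t 21.6 pos [0.4638 0.2806 0.2967] F [ 0.68 -0.95 -2.98] w 0.339
rot5deg [-0.05  0.02  0.01] travel(after rot) [ 0.293  -0.0108 -0.0327] travel(cur) [ 0.2929 -0.0108 -0.033 ]
q [-0.59 -0.25 -0.21  1.99  0.35  1.03 -0.88]
in dock: x,y,z mm [  3.2  -9.8 207.9]
```

```bash

python3 -m jog '[{"rot":[0,0,0],"travel":[0.02,-0.003,-0.01],"jaw":1},{"rot":[0,0,0],"travel":[0.05,-0.003,-0.012],"jaw":1},{"rot":[0,0,0],"travel":[0.05,0,-0.01],"jaw":1},{"rot":[0,0,0],"travel":[0.05,0,0],"jaw":1},{"rot":[0,0,0],"travel":[0.05,0,0],"jaw":1},{"rot":[0,0,0],"travel":[0.04,0,0],"jaw":1},{"rot":[0,0,0],"travel":[0.02,0,0],"jaw":1},{"rot":[0,0,0],"travel":[0,0,0],"jaw":1}]'
python3 - <<'E'
from plan import *
P=[]
for i,n in enumerate(("wrist","scene","top","scene","scene","scene")):
  dplan(.120) if i==0 else 0
  s=ctrl.get_state();P.append(np.r_[s["position"],s["tool_rot"]])
  im=ctrl.get_image(n)[:,:,::-1]
  if i<3:cv2.imwrite(f"pics/{n}7.png",im)
P=np.array(P);print(P[:,:3].round(4));v=P.mean(0);np.save("s7.npy",v)
A=Rdock(.0498)@F;d=A.T@(v[:3]-DK);print(np.round(np.array([d[1],-d[2],-d[0]])*1e3,1), np.degrees(R.from_matrix(A.T@R.from_rotvec(v[3:]).as_matrix()).as_rotvec()))
crop(cv2.imread("pics/scene7.png"),340,150,440,280,4.6,"pics/s7c.png")
E
```

```text
time: 22.4
position: [0.5033, 0.2919, 0.2222]
tool_rot: [1.389, 0.845, -0.781]
ft_force: [-0.0, -0.2, -2.3]
grip_width: 0.338
t 22.4 pos [0.5033 0.2919 0.2222] F [-0.03 -0.24 -2.33] w 0.338
rot5deg [-0.04  0.02  0.01] travel(after rot) [ 0.0111 -0.0023 -0.0014] travel(cur) [ 0.0111 -0.0023 -0.0014]
q [-0.57 -0.12 -0.2   2.03  0.42  0.87 -0.95]
in dock: x,y,z mm [  0.7  -0.4 123.3]
[[0.5033 0.2919 0.2222]
 [0.5034 0.2924 0.2232]
 [0.5035 0.2927 0.2239]
 [0.5034 0.293  0.2243]
 [0.5034 0.2931 0.2245]
 [0.5034 0.293  0.2245]]
[  1.6   0.3 124.7] [ 0.19985765 -0.02896696  0.07915423]
```

View pics/s7c.png

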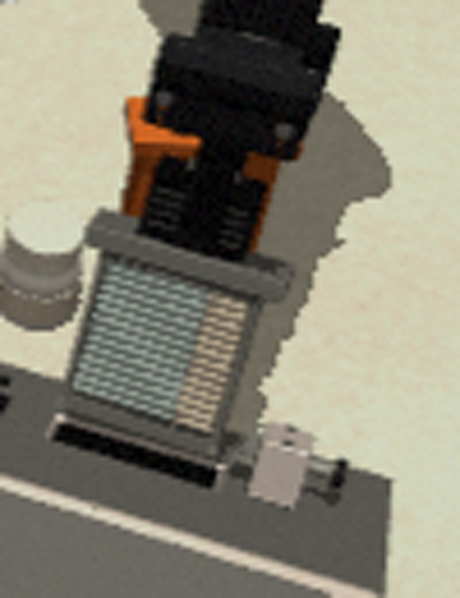

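View pics/wrist7.png

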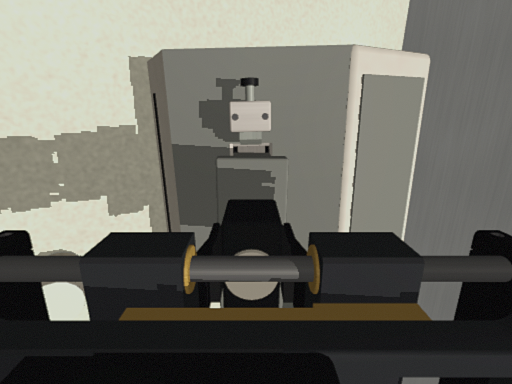

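```bash
python3 - <<'E'
from fit import *
from plan import Rdock,DK,F
im=cv2.imread("pics/scene7.png");
v=np.load("s7.npy");Rt=R.from_rotvec(v[3:]).as_matrix()
K,E=cam("scene")
M=lambda P:(np.array([[.1082-p[2],p[0],-p[1]] for p in P]))@Rt.T+v[:3]   # mag (foot frame)->world
big=lambda q:((q-[345,200]+.5)*10-.5)
a=big(proj(M([[.017,-.043,0],[.017,.043,0],[.017,.043,.092],[.017,-.043,.092]]),K,E))
d=big(proj(dock([DK[0],DK[1],.0498],[[.0215,-.0475,0],[.0215,.0475,0],[-.0215,.0475,0],[-.0215,-.0475,0]]),K,E))
b=big(proj(dock([DK[0],DK[1],.0498],[[-.018,.061,.033],[.018,.061,.033],[.018,.087,.033],[-.018,.087,.033]]),K,E))
c=cv2.resize(im[200:260,345:425],None,fx=10,fy=10,interpolation=cv2.INTER_CUBIC)
for q,col in((a,(0,255,0)),(d,(0,0,255)),(b,(255,0,0))):cv2.polylines(c,[q.round().astype(np.int32)],True,col,1)
cv2.imwrite("pics/s7d.png",c)
im=cv2.imread("pics/wrist7.png")
K,E=cam("wrist",{"position":v[:3],"tool_rot":v[3:]})
big=lambda q:((q-[205,65]+.5)*6-.5)
c=cv2.resize(im[65:165,205:305],None,fx=6,fy=6,interpolation=cv2.INTER_CUBIC)
for P,col in(([[.0215,-.0475,0],[.0215,.0475,0],[-.0215,.0475,0],[-.0215,-.0475,0]],(0,0,255)),([[-.018,.061,.033],[.018,.061,.033],[.018,.087,.033],[-.018,.087,.033]],(255,0,0))):
  cv2.polylines(c,[big(proj(dock([DK[0],DK[1],.0498],P),K,E)).round().astype(np.int32)],True,col,1)
cv2.polylines(c,[big(proj(M([[.022,.053,.104],[-.022,.053,.104],[-.022,-.053,.104],[.022,-.053,.104]]),K,E)).round().astype(np.int32)],True,(0,255,0),1)
cv2.imwrite("pics/w7d.png",c)
E
```

```text
(no output)
```

View pics/s7d.png

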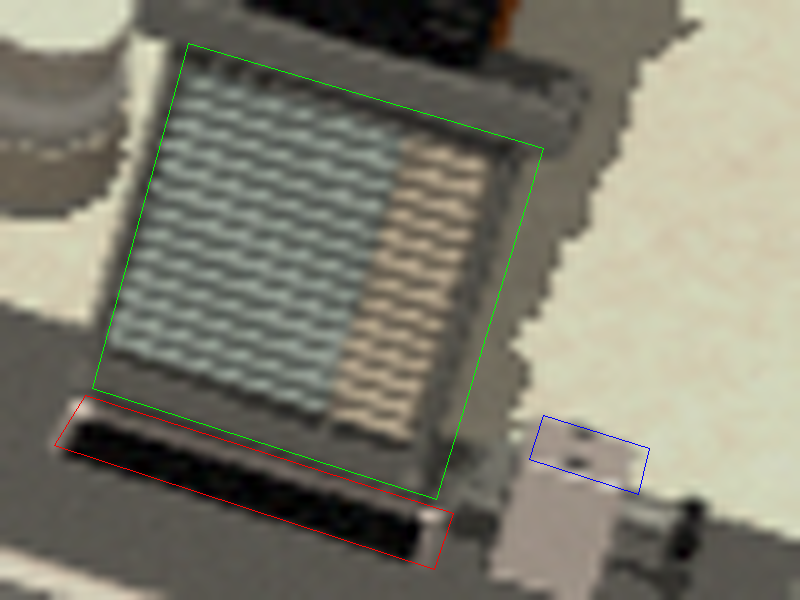

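View pics/w7d.png

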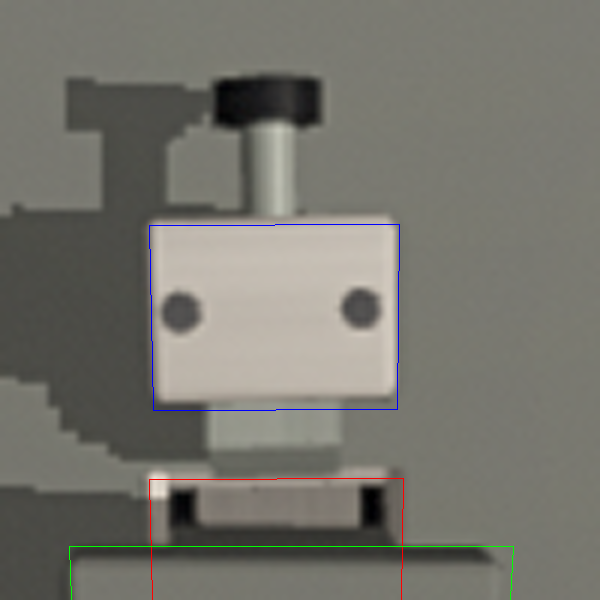

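```bash

python3 -m jog '[{"rot":[-0.04,0,0],"travel":[0.01,-0.0055,0],"jaw":1},{"rot":[0,0,0],"travel":[0.02,0,0.001],"jaw":1},{"rot":[0,0,0],"travel":[0.02,0,0],"jaw":1},{"rot":[0,0,0],"travel":[0.015,0,0],"jaw":1},{"rot":[0,0,0],"travel":[0,0,0],"jaw":1},{"rot":[0,0,0],"travel":[0,0,0],"jaw":1},{"rot":[0,0,0],"travel":[0,0,0],"jaw":1}]' 55
python3 - <<'E'
from plan import *
dplan(.0187)
E
```

```text
time: 23.4
position: [0.5116, 0.2926, 0.2057]
tool_rot: [1.387, 0.846, -0.777]
ft_force: [-0.4, 0.1, -2.9]
grip_width: 0.343
t 23.4 pos [0.5116 0.2926 0.2057] F [-0.39  0.07 -2.95] w 0.343
rot5deg [ 0.    0.01 -0.01] travel(after rot) [ 0.2875  0.0012 -0.0005] travel(cur) [ 0.2875  0.001  -0.0008]
q [-0.56 -0.09 -0.2   2.04  0.44  0.83 -0.96]
in dock: x,y,z mm [ -0.4  -0.2 105. ]
```

```bash

python3 -m jog '[{"rot":[0,0,0],"travel":[0.015,0,0],"jaw":1},{"rot":[0,0,0],"travel":[0.015,0,0],"jaw":1},{"rot":[0,0,0],"travel":[0.015,0,0],"jaw":1},{"rot":[0,0,0],"travel":[0,0,0],"jaw":1},{"rot":[0,0,0],"travel":[0,0,0],"jaw":1}]' 55
python3 - <<'E'
from plan import *
dplan(.0187)
im=ctrl.get_image("scene")[:,:,::-1];crop(im,340,170,430,260,6,"pics/s8c.png")
E
```

```text
time: 23.9
position: [0.5188, 0.2935, 0.1941]
tool_rot: [1.387, 0.846, -0.776]
ft_force: [1.9, 3.1, -4.3]
grip_width: 0.34
t 23.9 pos [0.5188 0.2935 0.1941] F [ 1.89  3.13 -4.33] w 0.34
rot5deg [ 0.   -0.   -0.02] travel(after rot) [ 0.242  -0.0003  0.0011] travel(cur) [ 0.242  -0.0007  0.0011]
q [-0.56 -0.07 -0.2   2.04  0.45  0.8  -0.97]
in dock: x,y,z mm [ 0.1  0.3 91.3]
```

View pics/s8c.png

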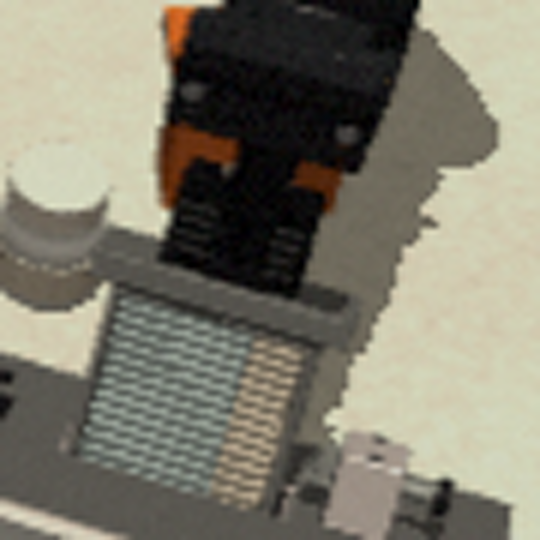

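```bash

python3 -m jog '[{"rot":[0,0,0],"travel":[0.015,0.001,-0.002],"jaw":1},{"rot":[0,0,0],"travel":[0.02,0,0],"jaw":1},{"rot":[0,0,0],"travel":[0.02,0,0],"jaw":1},{"rot":[0,0,0],"travel":[0.015,0,0],"jaw":1},{"rot":[0,0,0],"travel":[0,0,0],"jaw":1},{"rot":[0,0,0],"travel":[0,0,0],"jaw":1}]' 55
python3 - <<'E'
from plan import *
dplan(.0187)
E
```

```text
time: 24.55
position: [0.5294, 0.2942, 0.1758]
tool_rot: [1.387, 0.846, -0.777]
ft_force: [1.9, 2.6, -3.7]
grip_width: 0.342
t 24.55 pos [0.5294 0.2942 0.1758] F [ 1.87  2.65 -3.74] w 0.342
rot5deg [ 0.    0.01 -0.01] travel(after rot) [ 0.1716 -0.0005  0.0017] travel(cur) [ 0.1716 -0.0006  0.0016]
q [-0.55 -0.03 -0.19  2.05  0.48  0.76 -0.99]
in dock: x,y,z mm [ 0.1  0.5 70.2]
```

```bash

python3 -m jog '[{"rot":[0,0,0],"travel":[0.015,0.001,-0.002],"jaw":1},{"rot":[0,0,0],"travel":[0.02,0,0],"jaw":1},{"rot":[0,0,0],"travel":[0.02,0,0],"jaw":1},{"rot":[0,0,0],"travel":[0.02,0,0],"jaw":1},{"rot":[0,0,0],"travel":[0.01,0,0],"jaw":1},{"rot":[0,0,0],"travel":[0,0,0],"jaw":1},{"rot":[0,0,0],"travel":[0,0,0],"jaw":1}]' 60
python3 - <<'E'
from plan import *
dplan(.0187)
E
```

```text
time: 25.25
position: [0.5422, 0.2952, 0.1539]
tool_rot: [1.387, 0.846, -0.777]
ft_force: [1.8, 2.7, -3.3]
grip_width: 0.344
t 25.25 pos [0.5422 0.2952 0.1539] F [ 1.76  2.72 -3.26] w 0.344
rot5deg [ 0.    0.01 -0.01] travel(after rot) [ 0.0867 -0.001   0.003 ] travel(cur) [ 0.0867 -0.0011  0.0029]
q [-0.55  0.02 -0.18  2.05  0.51  0.72 -1.01]
in dock: x,y,z mm [ 0.3  0.9 44.7]
```

```bash

python3 -m jog '[{"rot":[0,0,0],"travel":[0.015,0,0],"jaw":1},{"rot":[0,0,0],"travel":[0.015,0,0],"jaw":1},{"rot":[0,0,0],"travel":[0.015,0,0],"jaw":1},{"rot":[0,0,0],"travel":[0.015,0,0],"jaw":1},{"rot":[0,0,0],"travel":[0,0,0],"jaw":1},{"rot":[0,0,0],"travel":[0,0,0],"jaw":1}]' 60
python3 - <<'E'
from plan import *
dplan(.0187)
E
```

```text
time: 25.85
position: [0.5513, 0.2951, 0.139]
tool_rot: [1.387, 0.845, -0.778]
ft_force: [-3.7, -1.5, 4.0]
grip_width: 0.342
t 25.85 pos [0.5513 0.2951 0.139 ] F [-3.7  -1.47  4.01] w 0.342
rot5deg [-0.    0.02 -0.02] travel(after rot) [ 0.0287 -0.0026  0.0011] travel(cur) [ 0.0287 -0.0027  0.001 ]
q [-0.55  0.05 -0.18  2.05  0.53  0.69 -1.03]
in dock: x,y,z mm [ 0.8  0.3 27.3]
```

```bash

python3 -m jog '[{"rot":[0,0,0],"travel":[0.01,0,0],"jaw":1},{"rot":[0,0,0],"travel":[0.01,0,0],"jaw":1},{"rot":[0,0,0],"travel":[0.008,0,0],"jaw":1},{"rot":[0,0,0],"travel":[0.004,0,0],"jaw":1},{"rot":[0,0,0],"travel":[0,0,0],"jaw":1},{"rot":[0,0,0],"travel":[0,0,0],"jaw":1}]' 60
python3 - <<'E'
from plan import *
dplan(.0187)
im=ctrl.get_image("scene")[:,:,::-1];crop(im,340,190,430,265,8,"pics/s9c.png")
im=ctrl.get_image("wrist")[:,:,::-1];crop(im,195,65,305,265,3,"pics/w9c.png")
E
```

```text
time: 26.45
position: [0.556, 0.296, 0.131]
tool_rot: [1.387, 0.845, -0.777]
ft_force: [-6.0, -0.8, 6.3]
grip_width: 0.343
t 26.45 pos [0.556 0.296 0.131] F [-6.03 -0.8   6.25] w 0.343
rot5deg [-0.    0.01 -0.02] travel(after rot) [-0.0024 -0.0027  0.0034] travel(cur) [-0.0024 -0.0027  0.0034]
q [-0.54  0.07 -0.18  2.05  0.54  0.67 -1.04]
in dock: x,y,z mm [ 0.8  1.  18. ]
```

View pics/s9c.png

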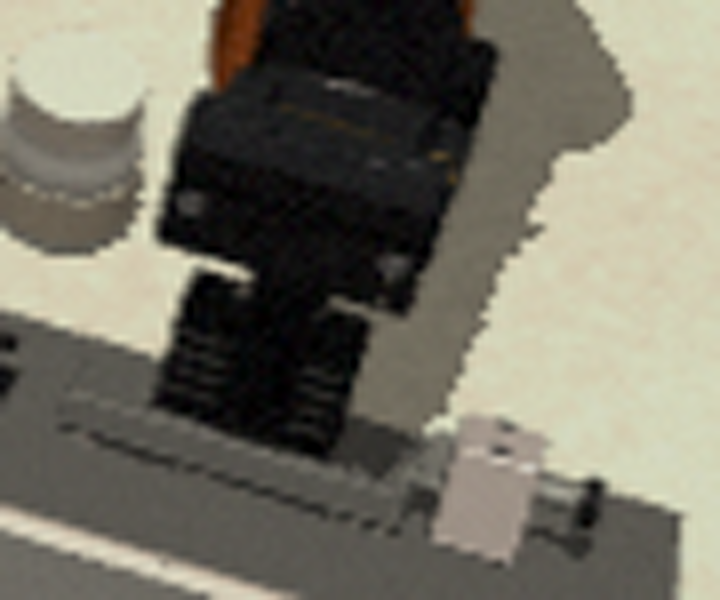

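View pics/w9c.png

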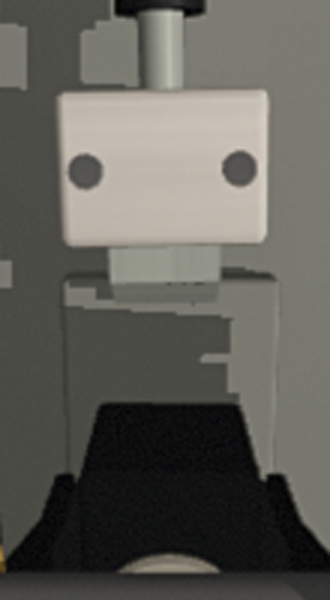

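```bash

python3 -m jog '[{"rot":[0,0,0],"travel":[0.004,0,0],"jaw":1},{"rot":[0,0,0],"travel":[0.003,0,0],"jaw":1},{"rot":[0,0,0],"travel":[0,0,0],"jaw":1},{"rot":[0,0,0],"travel":[0,0,0],"jaw":1}]' 60
python3 - <<'E'
from plan import *
dplan(.0187)
E
python3 -m jog '[{"rot":[0,0,0],"travel":[-0.004,0,0],"jaw":1},{"rot":[0,0,0],"travel":[-0.006,0,0],"jaw":1},{"rot":[0,0,0],"travel":[0,0,0],"jaw":1},{"rot":[0,0,0],"travel":[0,0,0],"jaw":1}]' 60
python3 - <<'E'
from plan import *
dplan(.0187)
E
```

```text
time: 26.95
position: [0.5569, 0.2959, 0.1295]
tool_rot: [1.387, 0.845, -0.777]
ft_force: [-7.8, -1.3, 8.6]
grip_width: 0.343
t 26.95 pos [0.5569 0.2959 0.1295] F [-7.8  -1.27  8.59] w 0.343
rot5deg [-0.    0.02 -0.02] travel(after rot) [-0.0082 -0.003   0.0029] travel(cur) [-0.0082 -0.0029  0.0029]
q [-0.54  0.07 -0.17  2.05  0.55  0.67 -1.04]
in dock: x,y,z mm [ 0.9  0.9 16.2]
time: 27.35
position: [0.5557, 0.2959, 0.1314]
tool_rot: [1.387, 0.846, -0.777]
ft_force: [-4.1, -0.0, 4.8]
grip_width: 0.341
t 27.35 pos [0.5557 0.2959 0.1314] F [-4.1  -0.04  4.77] w 0.341
rot5deg [-0.    0.01 -0.02] travel(after rot) [-0.0007 -0.0025  0.0032] travel(cur) [-0.0007 -0.0025  0.0032]
q [-0.54  0.07 -0.18  2.05  0.54  0.67 -1.04]
in dock: x,y,z mm [ 0.8  1.  18.5]
```

```bash

python3 -m jog '[{"rot":[0,0,0],"travel":[-0.003,0,0],"jaw":1},{"rot":[0,0,0],"travel":[0,0,0],"jaw":0.25},{"rot":[0,0,0],"travel":[0,0,0],"jaw":0},{"rot":[0,0,0],"travel":[0,0,0],"jaw":-0.3},{"rot":[0,0,0],"travel":[0,0,0],"jaw":-0.4},{"rot":[0,0,0],"travel":[-0.02,0,0],"jaw":-0.4},{"rot":[0,0,0],"travel":[-0.06,0,0],"jaw":-0.4},{"rot":[0,0,0],"travel":[-0.1,0,0],"jaw":-0.4}]' 20
python3 -m jog '[{"rot":[0,0,0],"travel":[-0.1,0,0],"jaw":-0.4},{"rot":[0,0,0],"travel":[-0.1,0,0],"jaw":-0.4},{"rot":[0,0,0],"travel":[-0.08,0,0],"jaw":-0.4},{"rot":[0,0,0],"travel":[0,0,0],"jaw":-0.4},{"rot":[0,0,0],"travel":[0,0,0],"jaw":-0.4},{"rot":[0,0,0],"travel":[0,0,0],"jaw":-0.4}]'
python3 - <<'E'
from fit import *
from plan import *
dplan(.16)
s=ctrl.get_state()
w=ctrl.get_image("wrist")[:,:,::-1];cv2.imwrite("pics/w10.png",w)
K,E=cam("wrist",s)
# tool-relative overlay: predicted home tag/head/collar with dock pose DK
c=w.copy()
for P in([[.022,.053,.0145],[-.022,.053,.0145],[-.022,-.053,.0145],[.022,-.053,.0145]],[[.015,.028,.0545],[-.015,.028,.0545],[-.015,-.028,.0545],[.015,-.028,.0545]],[[-.018,.061,.033],[.018,.061,.033],[.018,.087,.033],[-.018,.087,.033]]):
  cv2.polylines(c,[proj(dock([DK[0],DK[1],.0498],P),K,E).round().astype(np.int32)],True,(0,255,0),1)
crop(c,180,50,320,230,3.3,"pics/w10c.png")
im=ctrl.get_image("scene")[:,:,::-1];cv2.imwrite("pics/s10.png",im);crop(im,330,190,430,265,8,"pics/s10c.png")
E
```

```text
time: 28.15
position: [0.527, 0.2935, 0.1773]
tool_rot: [1.384, 0.847, -0.781]
ft_force: [0.2, 1.0, -0.3]
grip_width: 0.69
time: 28.75
position: [0.4858, 0.2919, 0.2498]
tool_rot: [1.385, 0.846, -0.779]
ft_force: [0.8, -0.6, -0.3]
grip_width: 0.699
t 28.75 pos [0.4858 0.2919 0.2498] F [ 0.79 -0.62 -0.32] w 0.699
rot5deg [0.   0.02 0.01] travel(after rot) [-0.0133  0.002   0.0013] travel(cur) [-0.0133  0.002   0.0013]
q [-0.58 -0.17 -0.21  2.01  0.39  0.93 -0.93]
in dock: x,y,z mm [ -0.6   0.4 156. ]
```

View pics/w10c.png

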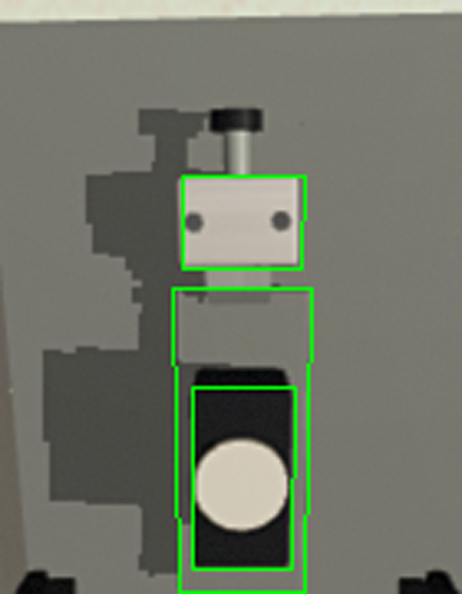

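View pics/s10c.png

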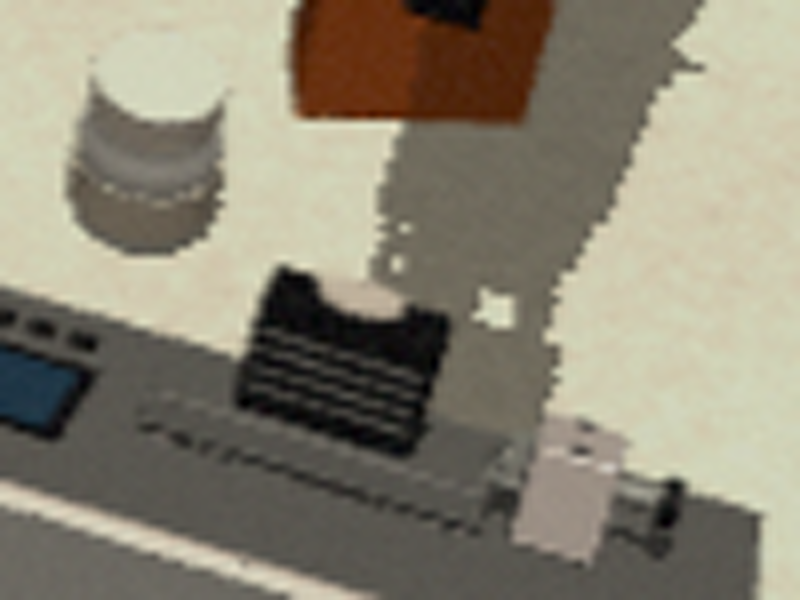

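View pics/s10.png

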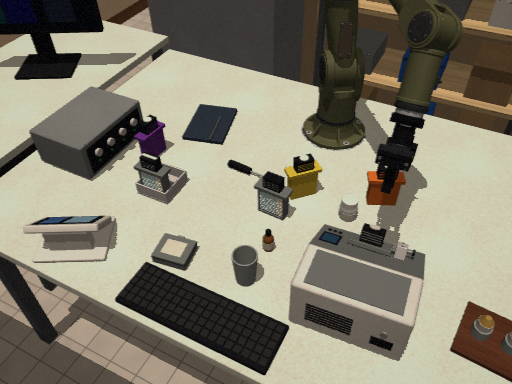

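```bash
python3 -c "
from bench import ctrl
print(ctrl.get_state()['qd'].round(3)); print(ctrl.close_job())"
```

```text
[ 0.     0.003 -0.001 -0.003 -0.001  0.001  0.002]
the job is handed in; nothing more can be done
None
```

Both tagged magazines are sorted and the job was handed in at about 29 s of the 59 s; the hand-in gave no verdict.

- **Rejected magazine (bar tag):** It stands in the tray's +x pocket. I set it down until I felt light contact, about 6 N, and released it. The scene and wrist pictures afterwards show it upright in the pocket.
- **Passed magazine (round tag):** I pressed it into the sloping slot until the lifter's push reached about 11 N. When I backed off about 2 mm, the push fell to about 6 N, so the bolt was carrying load. After release it stayed down. In the wrist picture, the bolt tip overlaps the collar's end by about 5 mm, and the head and collar lie within about 2 mm of where they should be when home. The catch joint itself can't be read, so this rests on the picture and on the magazine not being pushed back up.
- **Other things on the bench:** The untagged magazine and the bystanders look unmoved in the last scene picture. I did not measure them again. The gripper ended about 10 cm clear of everything, with the wrist force near zero.

**Checks that failed or disagreed:**
- **First approach:** The hand was turned the wrong way and the last joint ran to its range limit (2.69 rad). I turned it back the other way, which cost about 4 s.
- **Camera disagreement:** The wrist and top cameras disagreed by about 2 to 4 mm on the magazines and the slot, slightly more than the stated calibration. I used a compromise between them, and the slot's bevel took up the rest, with side forces of about 3 N during insertion.

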